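Put the spotting station back in order after wash-down

ROBOT

A 6-joint arm with a two-finger parallel gripper is mounted at the origin on the work surface. World frame = base frame: x ahead of the robot, y to its left, z up, the work surface at z = 0. Lengths are in mm, angles in rad, forces in N, time in s.
With the tool pointing down it reaches from about 275 to 850 mm from the base axis. Payload 19 kg.
Tool frame: the origin (TCP) lies on the centre line of the jaws, within the pads' length; the fingertips stand 11 mm ahead of it and the grasp point (between the pads) lies 8 mm behind it; z points along the fingers, y is the line along which they close (so a half turn about z gives the same grasp; the last joint's range is limited). The gripper opens to 85 mm and grips with 20 to 120 N. Pads are 22 mm wide; open, the fingers measure 114 mm over their backs; the gripper's body (76 mm by 85 mm) begins 54 mm behind the grasp point. The pads swing forward as they close: fully open they stand 13 mm farther back than shut.
Start: joints at [1.143, 0.15, 1.437, -0, 1.554, -0.134], TCP at [166.52, 550.33, 242.267] pointing down, gripper open.
Joint ranges: [-2.8, 2.8], [-0.68, 2.1], [0.12, 2.68], [-1.39, 4.53], [0.16, 2.79], [-2.81, 2.81]. Speed limits (rad/s): [1.89, 1.89, 2.22, 3.01, 3.01, 3.01].

INTERFACE

Orientations are given as a rotation vector (axis times angle).
In Python, from workcell import manip gives the robot as it stands.
- The arm moves only by the tool apply_moves, never from a script. Its argument "plan" is a list of rows, each a list of 5 numbers: the closure, from 0 (fully open) to 1 (shut), then the shift along the tool's x, y, z in cm, then the turn about the tool's z in rad. A call has exactly 10 rows; each row is the pose to reach, as a shift and turn from the pose commanded when the call began, along the tool's axes at that moment; what a row does not reach only later rows make up. A row lasts 1/10 s, in which the tool goes at most 50 mm and 8.59 degrees, less where a joint would pass 70% of its speed; a pose out of reach is approached as far as the arm can. A call with a gripper value outside its range is refused whole. The fingers move at their own pace and stop on an object; the grip force is fixed at half the most. Time passes only in rows, so rows that repeat a pose let the fingers close, or fill a call up. It gives the time, the measured TCP pose, the force, the opening and the grip force at its end, in the units of the state.
- manip.sense(): the state, without advancing time (a new reading comes with each control period).
- manip.capture(name): name is "scene" or "top" or "wrist"; returns (picture, depth): 400x640x3 uint8, red, green, blue; 400x640 float32, mm along the optical axis (not along the pixel's ray), 0 where there is no reading.
- manip.camera_params(name): a dict with "fx", "fy", "cx", "cy" (pixels), "origin" and "attitude" of the camera in the world. Camera axes: x right, y up, looking along -z (the intrinsics and any distortion apply to the point x, -y, -z); pixel columns grow to the right and rows downward; lengths in mm; the calibration is good to about 2 mm. A picture is of the moment at which its call begins: read the wrist's pose just before it. camera_params takes no time and is no camera call; for the wrist camera it gives the pose at the moment of the call.
- manip.sign_off(): hands the job in; it is judged then, once.
Trained networks look in the newest picture that a camera, given by its name, has taken for a name from the list of things; names that differ only in an ending like _2 or _b are one class to them, and where a whole thing is asked for, a point or a joint stands for the part that bears it (a point fixed in the world has none). Each returns a list of dicts, best first, with "p" (0 to 1); they miss things now and then, are a little off and sometimes report something else, mostly with a low value. They report only what shows in the picture. A call takes as long as a camera call. They do not tell look-alikes from the thing itself.
- manip.look_for(camera, target): "uv" ([column, row] in pixels, amid what is visible of it).
- manip.masks_of(camera, target): "pixels" (400x640 bool, what is visible of it) and "uv" ([column, row] in pixels, amid what is visible of it).
The state is a dict: "t": time; "q": joint angles; "dq": joint speeds; "effort": joint torques, N m; "tool_pos": TCP position; "tcp_rot": TCP orientation; "contact_force": force on the tool from outside, world axes, zero at the start; "torque": the same for the moment, N m; "gripper_width": finger opening in mm; "grip_force": force on a finger pad.
Only numpy, scipy, OpenCV 4.12 (cv2) and the standard library are available. Lean on these libraries where they do the work, as an engineer would, in place of code of your own. Each camera call takes 0.05 s, during which the arm holds its last target. There are 200 camera calls.

TASK

The dry cleaner's spotting station has been washed down: fit the two black tee handles fully home on the bare square valve stems, each with its bar along the slot in the stem, and then turn both valves fully shut (clockwise) with them. Hang every spotting bone and brush from the draining block by its eye on the peg rail, one to a peg. Handles, bones and brushes are of brittle plastic: hold them with a light grip, force nothing, and leave the other things on the table where they are.

Things in the scene. Friction and masses are not known exactly. Their poses are not given: they have to be found in the camera images.
- handle1: (sizes in mm) black tee handle, brittle, 50-100 g, flat on the table; bar 102 long (x), 20 wide, 14 thick; hub 34 x 34, 20 high, square 17.6 bore right through (sides along x, y). Origin: under the hub's centre, z up. Either fits either stem. Cracks if the finger force on it, added over both pads, passes 80 N (so grip with 20-30 N), or if forced on stem or manifold with over 100 N
- handle2: black tee handle, brittle, 50-100 g, flat on the table; bar 102 long (x), 20 wide, 14 thick; hub 34 x 34, 20 high, square 17.6 bore right through (sides along x, y). Origin: under the hub's centre, z up. Either fits either stem. Cracks if the finger force on it, added over both pads, passes 80 N (so grip with 20-30 N), or if forced on stem or manifold with over 100 N
- stem1 (a point): square steel stem of valve 1 (towards manifold -x); turns with it. Point: centre of the 29 mm round shoulder at its foot, 85 above the table, where the hub seats. Stem 16 square, sides along x, y, 25 tall from here, the last 6 tapering to 11. The dark slot in its top runs along x and shows the way of flow: the bar belongs along it, either way round
- valve1 (a joint): angle of stem 1, rad: 0 open (slot along the pipe), grows clockwise seen from above to a stop at 1.571, shut (slot across the pipe). Starts at 0.3 to 0.8; friction 0.06 N m, stays where left. A seated handle has about 0.1 rad of play each way, so the handle must turn that much further
- stem2 (a point): square steel stem of valve 2 (towards manifold +x); turns with it. Point: centre of the 29 mm round shoulder at its foot, 85 above the table, where the hub seats. Stem 16 square, sides along x, y, 25 tall from here, the last 6 tapering to 11. The dark slot in its top runs along x and shows the way of flow: the bar belongs along it, either way round
- valve2 (a joint): angle of stem 2, rad: 0 open (slot along the pipe), grows clockwise seen from above to a stop at 1.571, shut (slot across the pipe). Starts at 0.3 to 0.8; friction 0.06 N m, stays where left. A seated handle has about 0.1 rad of play each way, so the handle must turn that much further
- manifold: fixed steam manifold on a steel plate 290 x 85: brass pipe along x at height 45 with two ball valves 130 apart (48 thick), round bonnets (29) rising to shoulders at 85. Origin: under the plate's centre. Stands on the left or right, the drainer on the other side
- drainer: fixed grey draining block 190 x 62, 50 high, origin under its centre. Four slots along x, 45 apart, each 13 x 32 (32 along y), 40 deep, floor 10 above the table; bones and brushes stand upright in them
- bone1: white spotting bone (spatula), brittle, 150 long, 28 wide (y), 10 thick (x), 45 g, z up, alike from both faces; may be absent. Origin: under its foot's centre; the eye, a 16 hole along x, is at z = 132. Grip by the edges of the top 36. Cracks if finger force over both pads passes 80 N or if pushed on the rail with over 40 N
- bone2: white spotting bone (spatula), brittle, 150 long, 28 wide (y), 10 thick (x), 45 g, z up, alike from both faces; may be absent. Origin: under its foot's centre; the eye, a 16 hole along x, is at z = 132. Grip by the edges of the top 36. Cracks if finger force over both pads passes 80 N or if pushed on the rail with over 40 N
- brush1: spotting brush, brown handle, black bristles, brittle, 175 long, 28 wide (y), 10 thick (x), 45 g, z up, alike from both faces; may be absent. Origin: under its foot's centre; the eye, a 16 hole along x, is at z = 157. Grip by the edges of the top 36. Cracks if finger force over both pads passes 80 N or if pushed on the rail with over 40 N
- brush2: spotting brush, brown handle, black bristles, brittle, 175 long, 28 wide (y), 10 thick (x), 45 g, z up, alike from both faces; may be absent. Origin: under its foot's centre; the eye, a 16 hole along x, is at z = 157. Grip by the edges of the top 36. Cracks if finger force over both pads passes 80 N or if pushed on the rail with over 40 N
- rail: fixed wooden peg rail at the back: board 410 long (y), 18 thick, from 205 to 255 above the table, on two uprights; origin on the table under the board; pegs on its -x face, towards the robot
- peg1 (a point): peg 1 of the rail (leftmost from the robot; 90 apart): steel rod 7 thick from the board along the rail's -x, rising 12 degrees to its tip. Point: on its axis, 28 in front of the board's face, 239 above the table; the tip is 27 further out. Axes as the rail's
- peg2 (a point): peg 2 of the rail (second from left; 90 apart): steel rod 7 thick from the board along the rail's -x, rising 12 degrees to its tip. Point: on its axis, 28 in front of the board's face, 239 above the table; the tip is 27 further out. Axes as the rail's
- peg3 (a point): peg 3 of the rail (third from left; 90 apart): steel rod 7 thick from the board along the rail's -x, rising 12 degrees to its tip. Point: on its axis, 28 in front of the board's face, 239 above the table; the tip is 27 further out. Axes as the rail's
- peg4 (a point): peg 4 of the rail (rightmost; 90 apart): steel rod 7 thick from the board along the rail's -x, rising 12 degrees to its tip. Point: on its axis, 28 in front of the board's face, 239 above the table; the tip is 27 further out. Axes as the rail's
- pindish: steel pin dish, a round bowl 68 mm across and 22 mm high; bystander, origin under its centre
- spool: spool of blue thread standing upright, 48 mm across and 50 mm high; bystander, origin under its centre
- clapper: dark wooden tailor's clapper, a smooth block 50 x 90 x 32 mm; bystander, origin under its centre
- chalkbox: small cardboard box 55 x 85 x 22 mm; bystander, origin under its centre
- bottle1: white plastic bottle, 52 mm across and 150 mm high; bystander, origin under its centre
- bottle2: amber glass bottle, 56 mm across and 130 mm high; bystander, origin under its centre
- jar: glass jar with a steel lid, 64 mm across and 80 mm high; bystander, origin under its centre
There are look-alikes about, which are no part of the job. Leave any white look-alike of the handle1 alone.

How it is judged:
By the outcome, as a careful person would: the job done as asked, in the order asked, and still so for the second after the job is handed in, with the robot touching nothing.
Of bone1, bone2, brush1, brush2 only 2 to 4 are there at a start; the rules pass over those that are not, and their reading is None.
At some moment in a run one of handle1, handle2 may be knocked a few centimetres aside while the robot is not near it.
It also fails if it takes over 210 s, if anything falls off the work surface, if the arm or the gripper's body presses on something with over 40 N, if the wrist force passes 120 N, or if a joint passes its speed limit or range.

## Working session

There is one attempt and no reset: what is moved stays moved. The work goes in short steps, Python scripts to look and compute and a tool call to move; the robot and the scene stay as the last step left them, time stands still between calls to the robot, and variables do not carry over. Pictures are saved under pics/ and viewed, at most 14 in all, crops included, and the job is handed in when it is done.

Besides the shell and the picture viewer there is one more tool, called after "Call:" as name([rows], argument=value, ...), one row to a line, values as JSON. apply_moves: Moves the arm, as the interface text tells. Its arguments: {"type":"object","properties":{"plan":{"type":"array"}},"required":["plan"]}

```bash
mkdir -p pics; cat > h.py <<'E'
import numpy as np, cv2
from workcell import manip
from scipy.spatial.transform import Rotation as R
def rot(a):
    a=np.array(a,float)
    return a if a.shape==(3,3) else (R.from_rotvec(a).as_matrix() if a.size==3 else R.from_quat(a).as_matrix())
def cap(n,f=None):
    P=manip.camera_params(n); im,d=manip.capture(n)
    if f: cv2.imwrite('pics/'+f,im[:,:,::-1])
    return P,im,d
def cloud(P,d):
    v,u=np.mgrid[:d.shape[0],:d.shape[1]]
    return pts(P,u,v,d)
def pts(P,u,v,d):
    u,v,d=[np.asarray(x,float) for x in (u,v,d)]
    c=np.stack([(u-P['cx'])/P['fx']*d,-(v-P['cy'])/P['fy']*d,-d],-1)
    return c@rot(P['attitude']).T+np.array(P['origin'])
def proj(P,X):
    c=(np.array(X)-P['origin'])@rot(P['attitude'])
    return np.stack([P['cx']-P['fx']*c[...,0]/c[...,2],P['cy']+P['fy']*c[...,1]/c[...,2]],-1)
E
python3 - <<'E'
from h import *
s=manip.sense(); print(s)
for n in ('scene','top','wrist'):
    P,im,d=cap(n,n+'0.png'); print(n,P)
    np.savez(n+'0.npz',im=im,d=d)
E
```

```text
{'t': 0.0, 'q': array([ 1.14300517e+00,  1.50974292e-01,  1.43801539e+00,  1.36078037e-05,
        1.55377900e+00, -1.33977801e-01]), 'dq': array([ 0.00176339, -0.00064897, -0.0001787 ,  0.00112728,  0.00163746,
       -0.00183337]), 'effort': array([-4.62650551e-04, -7.13060760e+01, -5.70867169e+01, -1.97806667e-04,
        8.97875841e-03, -1.25313054e-04]), 'tool_pos': array([166.43195818, 550.15416831, 241.68989976]), 'tcp_rot': array([-4.59813332e-01, -3.10741735e+00,  1.76880001e-03]), 'contact_force': array([0.05911412, 0.57013294, 0.09778765]), 'torque': array([-0.02904825, -0.03292767,  0.02670678]), 'grip_force': 0.0, 'gripper_width': 85.06079390005686}
scene {'fx': 496.74616368129944, 'fy': 496.74616368129944, 'cx': 325.3364338963666, 'cy': 194.96822187164784, 'origin': array([1127.70443133,  728.50607313, 1299.99459354]), 'attitude': array([0.29741959, 0.82351506, 2.31074838])}
top {'fx': 367.24915944454517, 'fy': 367.24915944454517, 'cx': 323.6027064530684, 'cy': 199.4547421868137, 'origin': array([ 399.47301747,   16.71274035, 1352.18179767]), 'attitude': array([ 0.07020303, -0.09986178, -1.57037348])}
wrist {'fx': 307.41364232208866, 'fy': 307.41364232208866, 'cx': 316.0078080559994, 'cy': 202.5454126864346, 'origin': array([101.92633386, 569.40573745, 373.36663518]), 'attitude': array([-0.22868484, -0.16786851,  1.26962539])}
```

View pics/top0.png

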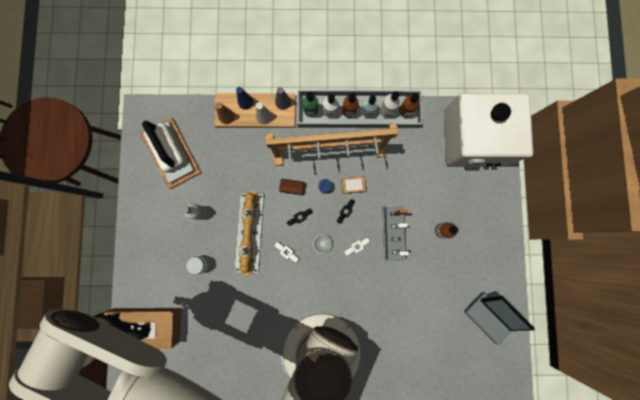

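View pics/scene0.png

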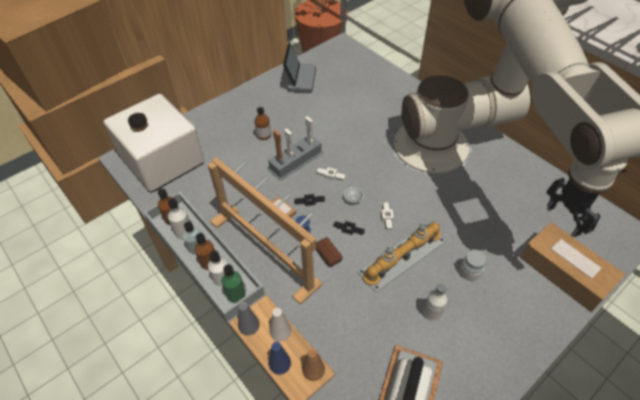

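Top view: the candidates for the handles are black tees at (300,216) and (346,210), and white look-alikes at (286,252) and (357,247). I choose the black ones. The manifold is at (250,232), the drainer at (397,232) with about 3 items, and the rail at (332,145).

```bash
python3 - <<'E'
from h import *
C={}
for n in ('top','scene'):
    P=manip.camera_params(n); z=np.load(n+'0.npz'); C[n]=(P,z['d'],cloud(P,z['d']),z['im'])
    X=C[n][2]; 
    for t in ('handle1','manifold','drainer','bone1','brush1','rail','stem1'):
        for m in manip.masks_of(n,t)[:5]:
            if m['p']<.3: continue
            px=m['pixels']; q=X[px&(C[n][1]>0)]
            c=np.median(q,0); col=C[n][3][px].mean(0)
            print(n,t,round(m['p'],2),np.round(m['uv']),'n',len(q),'med',c.round(),'min',q.min(0).round(),'max',q.max(0).round(),'col',col.round())
X=C['top'][2]
print('table',X[330,500],X[260,430],X[200,370])
im=np.hstack([cv2.resize(C['top'][3][175:275,225:425],(800,400),interpolation=cv2.INTER_CUBIC)])
s=C['scene'][3][95:295,260:460]; 
cv2.imwrite('pics/crop1.png',im[:,:,::-1]); cv2.imwrite('pics/crop2.png',cv2.resize(s,(600,600),interpolation=cv2.INTER_CUBIC)[:,:,::-1])
E
```

```text
top handle1 0.71 [358. 247.] n 205 med [ 372. -127.   16.] min [ 343. -169.   -5.] max [400. -85.  25.] col [201. 199. 185.]
top handle1 0.62 [283. 251.] n 174 med [355. 127.  17.] min [322.  84.  -5.] max [387. 167.  27.] col [211. 211. 197.]
top handle1 0.6 [297. 219.] n 179 med [481.  84.  17.] min [452.  41.  -6.] max [510. 125.  26.] col [47. 48. 47.]
top handle1 0.53 [348. 210.] n 120 med [509. -91.  17.] min [ 466. -116.   -3.] max [543. -61.  26.] col [36. 36. 36.]
top manifold 0.73 [249. 233.] n 1963 med [423. 254.  13.] min [272. 214.  -7.] max [582. 313. 115.] col [136. 125. 100.]
top manifold 0.33 [400. 249.] n 56 med [ 357. -256.  143.] min [ 351. -275.   22.] max [ 361. -249.  163.] col [167. 167. 155.]
top drainer 0.82 [390. 235.] n 958 med [ 418. -250.   49.] min [ 324. -309.   -3.] max [ 518. -226.  127.] col [112. 118. 114.]
top bone1 0.53 [395. 223.] n 39 med [ 445. -251.  129.] min [ 441. -265.   51.] max [ 453. -247.  163.] col [160. 159. 147.]
top brush1 0.48 [398. 208.] n 66 med [ 489. -257.  169.] min [ 486. -272.   35.] max [ 496. -246.  189.] col [108.  79. 
[... 1156 characters left out ...]
in [355. 257.  86.] max [371. 276. 117.] col [118. 114. 105.]
scene bone1 0.43 [307. 126.] n 145 med [ 358. -262.  119.] min [ 337. -284.   53.] max [ 364. -248.  166.] col [132. 129. 121.]
scene brush1 0.71 [283. 146.] n 173 med [ 493. -257.  131.] min [ 485. -277.   51.] max [ 500. -245.  193.] col [101.  79.  63.]
scene rail 0.77 [272. 218.] n 3736 med [725.  -3. 203.] min [ 602. -371.   -4.] max [800. 182. 264.] col [143. 114.  84.]
scene stem1 0.4 [268. 218.] n 4211 med [724.  -2. 184.] min [ 556. -473.   -5.] max [800. 183. 264.] col [143. 116.  87.]
table [  80.99240249 -628.13189601   29.84678973] [ 323.87243048 -395.81821581    6.60919597] [ 544.8361423  -181.95978158   -4.56058555]
```

View pics/crop1.png

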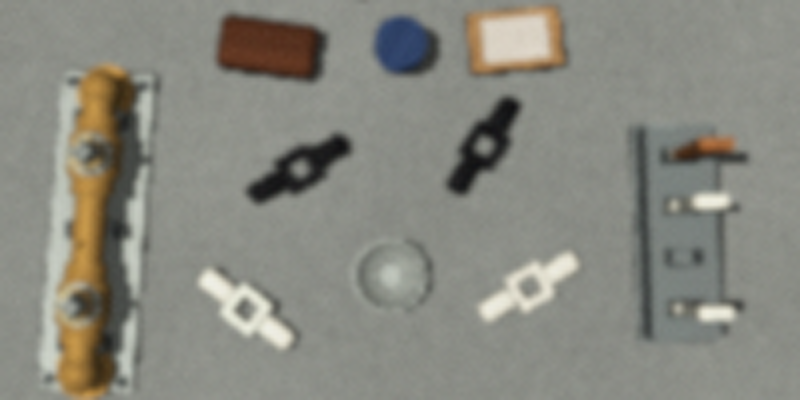

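Crop: the two black tees at crop (300,168) and (485,145) are the handles. The tees at (247,308) and (530,286) are white and stay put. The drainer holds a brown brush (crop 700,148) and white bones (700,203) and (700,311), with slot 3 empty.

```bash
cat >> h.py <<'E'
def yaw(T): return np.arctan2(T[1,0],T[0,0])
def plan(pos,yw=None,s=None):
    """shift in tool axes (cm) and turn about tool z, from present pose to pos, tool x at world yaw yw (mod pi)"""
    s=s or manip.sense(); T=rot(s['tcp_rot']); d=T.T@(np.array(pos)-s['tool_pos'])/10
    t=0.
    if yw is not None:
        t=-(yw-yaw(T)); t=(t+np.pi/2)%np.pi-np.pi/2
    return d.round(2),round(t,3),'q6',round(s['q'][5],2)
E
python3 - <<'E'
from h import *
s=manip.sense(); T=rot(s['tcp_rot']); P=manip.camera_params('wrist')
print('yaw',yaw(T)); print(T.round(3))
print('cam in tool',T.T@(P['origin']-s['tool_pos']), (T.T@rot(P['attitude'])).round(3))
print(plan([430,170,260],yaw(T)))
E
```

```text
yaw 2.8478086274004033
[[-0.957  0.29  -0.   ]
 [ 0.29   0.957 -0.   ]
 [-0.    -0.    -1.   ]]
cam in tool [  67.34543324   -0.41953712 -131.58898028] [[ 0.     0.965  0.262]
 [ 1.    -0.     0.   ]
 [ 0.     0.262 -0.965]]
(array([-36.23, -28.77,  -1.77]), np.float64(0.0), 'q6', np.float64(-0.13))
```

Call:
apply_moves([
  [0,-37,-22,-5,0.3],
  [0,-37,-22,-5,0.3],
  [0,-37,-22,-5,0.3],
  [0,-37,-22,-5,0.3],
  [0,-37,-22,-5,0.3],
  [0,-37,-22,-5,0.3],
  [0,-37,-22,-5,0.3],
  [0,-37,-22,-5,0.3],
  [0,-37,-22,-5,0.3],
  [0,-37,-22,-5,0.3],
])

```text
t: 1.85
tool_pos: [459.2, 229.8, 292.5]
tcp_rot: [0.925, 3.002, -0.001]
contact_force: [0.2, 0.1, 0.5]
gripper_width: 85.6
grip_force: 0.0
```

```bash
python3 - <<'E'
from h import *
s=manip.sense(); print(s['tool_pos'],yaw(rot(s['tcp_rot'])),s['q'])
P,im,d=cap('wrist','w1.png'); np.savez('w1.npz',im=im,d=d,**{k:np.array(v) for k,v in P.items()})
E
```

```text
[459.24892278 229.77717539 292.45797801] 2.543812450784972 [ 3.14332578e-01  9.12864936e-03  1.48934756e+00 -8.77543825e-04
  1.64275994e+00 -6.58746683e-01]
```

View pics/w1.png

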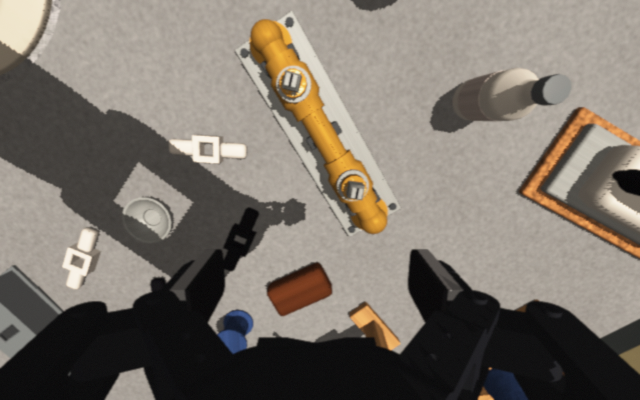

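Wrist view: the stems are at about (293,83) and (355,187), and one black handle at (240,240). I'll zoom on the stems.

```bash
python3 - <<'E'
from h import *
z=np.load('w1.npz'); im=z['im']
a=im[58:108,268:318]; b=im[162:212,330:380]
o=np.hstack([cv2.resize(c,(400,400),interpolation=cv2.INTER_CUBIC) for c in (a,b)])
cv2.imwrite('pics/stems.png',o[:,:,::-1])
E
```

```text
(no output)
```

View pics/stems.png

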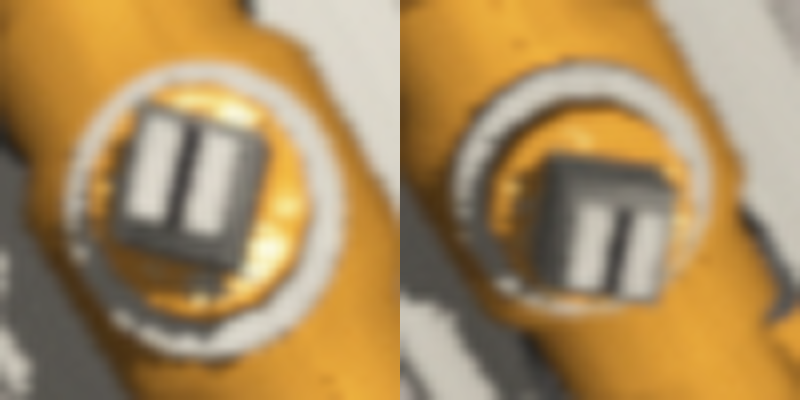

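Crop: the slots show clearly. Slot 1 is centred at crop (184,173), running (192,125)→(175,228). Slot 2 is centred at crop (618,252), running (625,210)→(612,293).

```bash
cat >> h.py <<'E'
from scipy.optimize import minimize
def onplane(P,u,v,z):
    o=np.array(P['origin']); r=pts(P,u,v,np.ones_like(np.asarray(u,float)))-o
    return o+r*((z-o[2])/r[...,2])[...,None]
def box(cx,lx,ly,z0,z1): return np.array([[cx+a*lx/2,b*ly/2,z] for a in(-1,1) for b in(-1,1) for z in(z0,z1)],float)
def render(P,p,S=4):
    x,y,a=p; c,s=np.cos(a),np.sin(a); M=np.array([[c,-s,0],[s,c,0],[0,0,1]]); t=np.array([x,y,0])
    m=np.zeros((400*S//2,640*S//2),np.uint8)
    f=lambda B:(((proj(P,B@M.T+t)+.5)*S/2-.5)*16).round().astype(np.int32)
    for B in (box(0,102,20,0,14),box(0,34,34,0,20)): cv2.fillConvexPoly(m,cv2.convexHull(f(B)),1,shift=4)
    A=np.zeros_like(m);Bm=np.zeros_like(m)
    q=np.array([[-1,-1],[1,-1],[1,1],[-1,1]])*8.8
    cv2.fillConvexPoly(A,f(np.c_[q,[20]*4]),1,shift=4); cv2.fillConvexPoly(Bm,f(np.c_[q,[0]*4]),1,shift=4)
    m[(A&Bm)>0]=0
    return m
def fit(P,mask,p0):
    M=cv2.resize(mask.astype(np.float32),(1280,800))
    def cost(p):
        m=render(P,p); return np.abs(M-m).sum()/m.sum()
    r=None
    for st in ([6,6,.2],[2,2,.05]):
        b=p0 if r is None else r.x
        r=minimize(cost,b,method='Nelder-Mead',options=dict(initial_simplex=np.array([b]+[np.array(b)+np.eye(3)[i]*st[i] for i in range(3)]),xatol=.01,fatol=1e-4))
    return r.x,r.fun
E
python3 - <<'E'
from h import *
z=np.load('w1.npz'); P={k:z[k] for k in ('fx','fy','cx','cy','origin','attitude')}
f=lambda x,y,o:(o[0]+(x+.5)/8-.5,o[1]+(y+.5)/8-.5)
S=[]
for o,pp in (((268,58),[(184,173),(192,125),(175,228)]),((330,162),[(218,252),(225,210),(212,293)])):
    q=np.array([onplane(P,*f(*p,o),110.) for p in pp]); S.append(q[0]); e=q[1]-q[2]
    print('stem',q[0].round(1),'slot yaw',np.arctan2(e[1],e[0]))
e=S[1]-S[0]; print('dist',np.hypot(*e[:2]),'manifold yaw',np.arctan2(e[1],e[0]))
g=z['im'].max(2); m=(g<42); m[:200]=0; m[285:]=0; m[:,:215]=0; m[:,265:]=0
n,l,st,c=cv2.connectedComponentsWithStats(m.astype(np.uint8)); k=1+st[1:,4].argmax(); print(st[k])
X=cloud(P,z['d'])[l==k]; print('cloud',np.median(X,0))
print('handle',fit(P,l==k,[483,83,-.51]))
E
```

```text
stem [359.3 267.3 110. ] slot yaw 2.3482210310071023
stem [489.4 260.  110. ] slot yaw 2.4271956437568547
dist 130.3027301120573 manifold yaw -0.05639309096808266
[ 215  208   44   77 1418]
cloud [469.19869202  96.5481017   18.53114318]
handle (array([479.67883718,  80.8206113 ,  -1.07529058]), np.float64(0.337636815920398))
```

```bash
python3 - <<'E'
from h import *
print(plan([480,84,200],2.63))
E
```

```text
(array([-10.1 , -10.94,   9.22]), np.float64(-0.085), 'q6', np.float64(-0.66))
```

Call:
apply_moves([
  [0,-10.1,-10.9,9,-0.085],
  [0,-10.1,-10.9,9,-0.085],
  [0,-10.1,-10.9,9,-0.085],
  [0,-10.1,-10.9,9,-0.085],
  [0,-10.1,-10.9,9,-0.085],
  [0.3,-10.1,-10.9,9,-0.085],
  [0.3,-10.1,-10.9,9,-0.085],
  [0.3,-10.1,-10.9,9,-0.085],
  [0.3,-10.1,-10.9,9,-0.085],
  [0.3,-10.1,-10.9,9,-0.085],
])

```text
t: 2.9
tool_pos: [479.7, 86.2, 202.5]
tcp_rot: [0.789, 3.04, -0.0]
contact_force: [0.1, 0.1, -0.4]
gripper_width: 60.1
grip_force: 0.0
```

```bash
python3 - <<'E'
from h import *
s=manip.sense(); print(s['tool_pos'],yaw(rot(s['tcp_rot'])),s['gripper_width'])
P,im,d=cap('wrist','w2.png'); np.savez('w2.npz',im=im,d=d,**{k:np.array(v) for k,v in P.items()})
for r in manip.masks_of('wrist','handle1'):
    px=r['pixels']; print(r['p'],r['uv'],im[px].mean(0),px.sum())
    if r['p']>.3 and im[px].mean()<90: 
        c=onplane(P,*r['uv'],10.); 
        dk=cv2.dilate(px.astype(np.uint8),np.ones((9,9)))>0
        print('net fit',fit(P,px,[c[0],c[1],-.51]),'dark fit',fit(P,dk&(im.max(2)<55),[c[0],c[1],-.51]))
E
```

```text
[479.67529267  86.21501543 202.50593765] 2.633574435647337 60.14345565232498
0.88 [191.4, 261.5] [16.66493314 15.31054978 16.32095097] 1346
net fit (array([501.57581809, -87.9702245 ,  -0.59801965]), np.float64(0.4199467790220645)) dark fit (array([501.48750766, -88.1874002 ,  -0.60415728]), np.float64(0.35024670140813835))
0.65 [290.7, 45.1] [233.59416446 229.24204244 221.98938992] 3016
0.62 [317.6, 182.2] [37.03066271 34.1181998  35.0702275 ] 2022
net fit (array([480.53794839,  81.52344979,  -1.03653546]), np.float64(0.08947898675877951)) dark fit (array([479.81468449,  80.77694952,  -1.02513701]), np.float64(0.1440070268402258))
0.61 [95.8, 191.0] [164.87731481 155.89814815 144.77662037] 2592
```

View pics/w2.png

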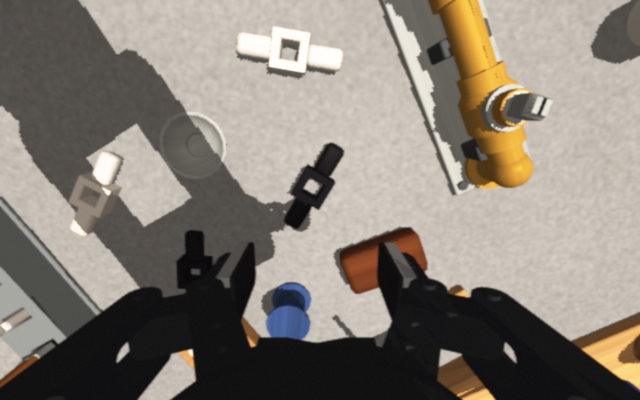

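```bash
python3 - <<'E'
from h import *
print(plan([480.2,81.2,14],-1.033))
E
```

```text
(array([-0.28, -0.39, 18.84]), np.float64(0.525), 'q6', np.float64(-1.04))
```

Call:
apply_moves([
  [0.3,-0.28,-0.4,0,0.15],
  [0.3,-0.28,-0.4,3,0.3],
  [0.3,-0.28,-0.4,6,0.45],
  [0.3,-0.28,-0.4,9,0.525],
  [0.3,-0.28,-0.4,12,0.525],
  [0.3,-0.28,-0.4,14,0.525],
  [0.3,-0.28,-0.4,15.5,0.525],
  [0.3,-0.28,-0.4,17,0.525],
  [0.3,-0.28,-0.4,18,0.525],
  [0.3,-0.28,-0.4,18.8,0.525],
])

```text
t: 4.0
tool_pos: [480.1, 80.9, 13.7]
tcp_rot: [-1.552, -2.731, 0.0]
contact_force: [0.7, -0.4, 0.3]
gripper_width: 59.8
grip_force: 0.0
```

Call:
apply_moves([
  [0.4,0,0,0,0],
  [0.45,0,0,0,0],
  [0.5,0,0,0,0],
  [0.54,0,0,0,0],
  [0.56,0,0,0,0],
  [0.57,0,0,0,0],
  [0.58,0,0,0,0],
  [0.58,0,0,0,0],
  [0.58,0,0,0,0],
  [0.58,0,0,0,0],
])

```text
t: 5.0
tool_pos: [480.2, 80.9, 14.3]
tcp_rot: [1.552, 2.731, 0.0]
contact_force: [2.0, 0.4, 0.5]
gripper_width: 35.6
grip_force: 0.4
```

Call:
apply_moves([
  [0.585,0,0,0,0],
  [0.59,0,0,0,0],
  [0.595,0,0,0,0],
  [0.6,0,0,0,0],
  [0.6,0,0,0,0],
  [0.6,0,0,0,0],
  [0.6,0,0,0,0],
  [0.6,0,0,0,0],
  [0.6,0,0,0,0],
  [0.6,0,0,0,0],
])

```text
t: 6.0
tool_pos: [480.2, 80.9, 14.3]
tcp_rot: [1.553, 2.731, -0.0]
contact_force: [1.6, 0.8, 2.2]
gripper_width: 33.7
grip_force: 0.6
```

```bash
python3 - <<'E'
from h import *
print(manip.sense())
P,im,d=cap('wrist','w3.png')
E
```

```text
{'t': 6.0, 'q': array([ 8.50952563e-03,  1.67834635e-01,  1.91389769e+00, -9.23131527e-05,
        1.05989979e+00, -5.28415817e-01]), 'dq': array([ 0.00301389,  0.00399318, -0.00270248, -0.00027963,  0.00019187,
        0.00118273]), 'effort': array([-1.46833188e-01, -6.10699940e+01, -4.48024857e+01, -1.44323800e-01,
        3.88221703e-01, -1.47371898e-03]), 'tool_pos': array([480.17021595,  80.86381554,  14.28871344]), 'tcp_rot': array([ 1.55256807e+00,  2.73113483e+00, -1.40512053e-04]), 'contact_force': array([1.60004263, 0.76328957, 2.23524333]), 'torque': array([ 0.10915028, -0.15390619, -0.0431805 ]), 'grip_force': 0.640383999561891, 'gripper_width': 33.68091122164095}
```

Call:
apply_moves([
  [0.605,0,0,0,0],
  [0.605,0,0,0,0],
  [0.605,0,0,0,0],
  [0.605,0,0,0,0],
  [0.605,0,0,0,0],
  [0.605,0,0,0,0],
  [0.605,0,0,0,0],
  [0.605,0,0,0,0],
  [0.605,0,0,0,0],
  [0.605,0,0,0,0],
])

```text
t: 7.05
tool_pos: [480.2, 80.9, 14.3]
tcp_rot: [1.552, 2.731, -0.0]
contact_force: [-0.9, 0.7, 4.1]
gripper_width: 34.0
grip_force: 6.5
```

Call:
apply_moves([
  [0.61,0,0,0,0],
  [0.61,0,0,0,0],
  [0.61,0,0,0,0],
  [0.61,0,0,0,0],
  [0.61,0,0,0,0],
  [0.61,0,0,0,0],
  [0.61,0,0,0,0],
  [0.61,0,0,0,0],
  [0.61,0,0,0,0],
  [0.61,0,0,0,0],
])

```text
t: 8.05
tool_pos: [480.2, 80.9, 14.4]
tcp_rot: [1.552, 2.731, -0.0]
contact_force: [0.2, 0.8, 4.6]
gripper_width: 33.5
grip_force: 16.2
```

```bash
python3 - <<'E'
from h import *
print(plan([440,203,150],-.714))
E
```

```text
(array([ 12.55,   2.79, -13.56]), np.float64(-0.32), 'q6', np.float64(-0.53))
```

Call:
apply_moves([
  [0.61,0,0,-1,0],
  [0.61,0,0,-3,0],
  [0.61,0,0,-6,0],
  [0.61,2,0.5,-9,-0.05],
  [0.61,5,1,-12,-0.15],
  [0.61,8,2,-13.6,-0.25],
  [0.61,11,2.5,-13.6,-0.32],
  [0.61,12.5,2.8,-13.6,-0.32],
  [0.61,12.5,2.8,-13.6,-0.32],
  [0.61,12.5,2.8,-13.6,-0.32],
])

```text
t: 9.05
tool_pos: [440.2, 202.4, 150.5]
tcp_rot: [-1.097, -2.944, 0.001]
contact_force: [0.2, 0.0, -0.4]
gripper_width: 33.1
grip_force: 16.1
```

```bash
python3 - <<'E'
from h import *
s=manip.sense(); print(s['tool_pos'],yaw(rot(s['tcp_rot'])),s['gripper_width'],s['grip_force'],s['contact_force'])
P,im,d=cap('wrist','w4.png'); np.savez('w4.npz',im=im,d=d,**{k:np.array(v) for k,v in P.items()})
X=np.array([[359.3,267.3,110],[489.4,260,110]]); q=proj(P,X); print(q)
u,v=q[1].round().astype(int); c=im[v-30:v+30,u-30:u+30]
full=cv2.resize(im,(800,500))
cc=cv2.resize(c,(480,480),interpolation=cv2.INTER_CUBIC); print(u-30,v-30)
cv2.imwrite('pics/w4c.png',np.hstack([cc,cv2.resize(im[100:400,160:480],(320,300))[:, :] if 0 else np.pad(cv2.resize(im[100:400,160:480],(320,300)),((0,180),(0,0),(0,0)))])[:,:,::-1])
E
```

```text
[440.15739042 202.43633133 150.47331407] 2.4283319059123007 33.13199480030692 16.054431796073914 [ 0.17075957  0.01794589 -0.38315048]
[[310.25047303  44.70548893]
 [444.4134389  234.80531299]]
414 205
```

View pics/w4c.png

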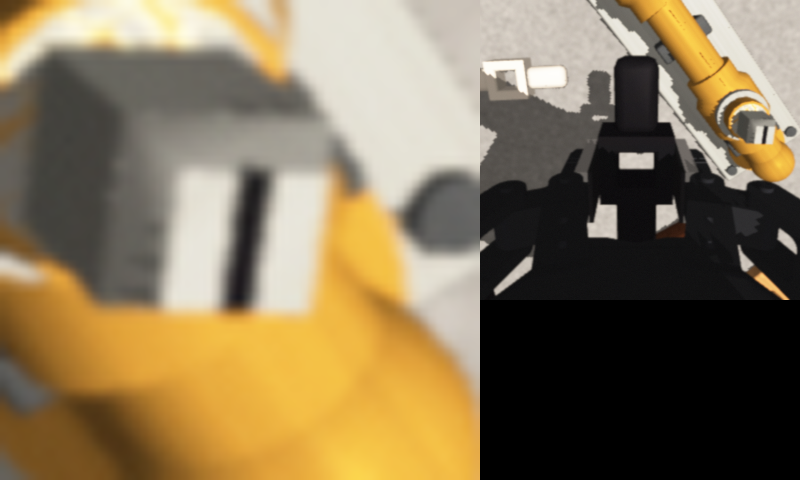

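```bash
python3 - <<'E'
from h import *
z=np.load('w4.npz'); P={k:z[k] for k in ('fx','fy','cx','cy','origin','attitude')}
f=lambda x,y,o=(414,205):(o[0]+(x+.5)/8-.5,o[1]+(y+.5)/8-.5)
q=np.array([onplane(P,*f(*p),110.) for p in [(246,239),(257,168),(235,310)]]); e=q[1]-q[2]; print(q[0],np.arctan2(e[1],e[0]), 'edges')
for a,b in (((175,170),(160,310)),((325,170),(312,315)),((175,170),(325,170)),((160,310),(312,315))):
    A,B=onplane(P,*f(*a),110.),onplane(P,*f(*b),110.); e=A-B; print(np.arctan2(e[1],e[0]),np.linalg.norm(e))
s=manip.sense();T=rot(s['tcp_rot'])
# bore: bright pixels in window
g=z['im'][245:275,296:336].max(2)>120; v,u=np.nonzero(g); u=u+296; v=v+245
print(u.min(),u.max(),v.min(),v.max())
print('bore top edge/tool',T.T@(onplane(P,np.array([(u.min()+u.max())/2]),np.array([float(v.max())]),156.)[0]-s['tool_pos']),T.T@(onplane(P,np.array([(u.min()+u.max())/2]),np.array([float(v.min())]),136.2)[0]-s['tool_pos']))
print(plan([489.4,259.8,120],2.427))
E
```

```text
[489.16680707 260.08815092 110.        ] 2.392878208706965 edges
2.4293038445649984 11.137210964776504
2.461802465428997 11.547151977867367
-2.283400777788403 11.095690434079122
-2.3185814994383196 11.478120752038613
299 333 253 268
bore top edge/tool [ 2.61247918 -0.72960527 -5.61140513] [ 0.92043944 -0.73610064 14.18881934]
(array([0.07, 7.57, 3.04]), np.float64(0.001), 'q6', np.float64(-0.59))
```

```bash
python3 - <<'E'
from h import *
z=np.load('w4.npz'); P={k:z[k] for k in ('fx','fy','cx','cy','origin','attitude')}
s=manip.sense();T=rot(s['tcp_rot'])
for v,h in ((252.5,156.),(268.5,136.)): print(T.T@(onplane(P,316.,v,h)-s['tool_pos']))
E
```

```text
[10.19231243 -0.73823364 -5.61238475]
[-7.961292   -0.72607534 14.38996728]
```

Call:
apply_moves([
  [0.61,0,2,0,0],
  [0.61,0,4,0,0.005],
  [0.61,0,6,0,0.005],
  [0.61,0,7.65,0.5,0.005],
  [0.61,0,7.65,1,0.005],
  [0.61,0,7.65,1.5,0.005],
  [0.61,0,7.65,2,0.005],
  [0.61,0,7.65,2.4,0.005],
  [0.61,0,7.65,2.8,0.005],
  [0.61,0,7.65,3.2,0.005],
])

```text
t: 10.1
tool_pos: [490.3, 260.2, 118.1]
tcp_rot: [1.105, 2.941, 0.0]
contact_force: [1.0, -0.1, -0.9]
gripper_width: 33.6
grip_force: 16.1
```

Call:
apply_moves([
  [0.61,0,0,0.2,0],
  [0.61,0,0,0.4,0],
  [0.61,0,0,0.6,0],
  [0.61,0,0,0.8,0],
  [0.61,0,0,0.9,0],
  [0.61,0,0,1.0,0],
  [0.61,0,0,1.1,0],
  [0.61,0,0,1.2,0],
  [0.61,0,0,1.2,0],
  [0.61,0,0,1.2,0],
])

```text
t: 11.1
tool_pos: [490.4, 260.5, 106.3]
tcp_rot: [1.105, 2.941, -0.0]
contact_force: [0.1, -1.0, -0.5]
gripper_width: 33.6
grip_force: 16.1
```

Call:
apply_moves([
  [0.61,0,0,0.1,0],
  [0.61,0,0,0.2,0],
  [0.61,0,0,0.3,0],
  [0.61,0,0,0.4,0],
  [0.61,0,0,0.5,0],
  [0.61,0,0,0.6,0],
  [0.61,0,0,0.65,0],
  [0.61,0,0,0.7,0],
  [0.61,0,0,0.75,0],
  [0.61,0,0,0.75,0],
])

```text
t: 12.1
tool_pos: [490.4, 260.4, 99.4]
tcp_rot: [1.105, 2.941, 0.0]
contact_force: [-3.7, -1.2, 7.7]
gripper_width: 33.7
grip_force: 17.1
```

Call:
apply_moves([
  [0.58,0,0,0,0],
  [0.5,0,0,0,0],
  [0.4,0,0,0,0],
  [0.3,0,0,0,0],
  [0.3,0,0,0,0],
  [0.3,0,0,-2,0],
  [0.3,0,0,-5,0],
  [0.3,0,0,-8,0],
  [0.3,0,0,-11,0],
  [0.3,0,0,-11,0],
])

```text
t: 13.1
tool_pos: [491.6, 260.9, 212.9]
tcp_rot: [1.103, 2.937, 0.006]
contact_force: [0.2, 1.4, -0.2]
gripper_width: 60.0
grip_force: 0.0
```

```bash
python3 - <<'E'
from h import *
P,im,d=cap('wrist'); np.savez('w5.npz',im=im,d=d,**{k:np.array(v) for k,v in P.items()})
q=proj(P,np.array([490,260,105.])); print(q); u,v=q.round().astype(int)
a=cv2.resize(im[max(v-60,0):v+60,u-60:u+60],(400,400)) 
b=cv2.resize(cap('top')[1][190:270,225:305],(400,400))
cv2.imwrite('pics/c5.png',np.hstack([a,b])[:,:,::-1])
s=manip.sense(); print(s['tool_pos']); print(plan([503,-89,205],-.6))
E
```

```text
[314.29373753 203.89602709]
[490.46584489 260.48243843 208.95613261]
(array([-23.96, -25.48,   0.39]), np.float64(-0.119), 'q6', np.float64(-0.5))
```

View pics/c5.png

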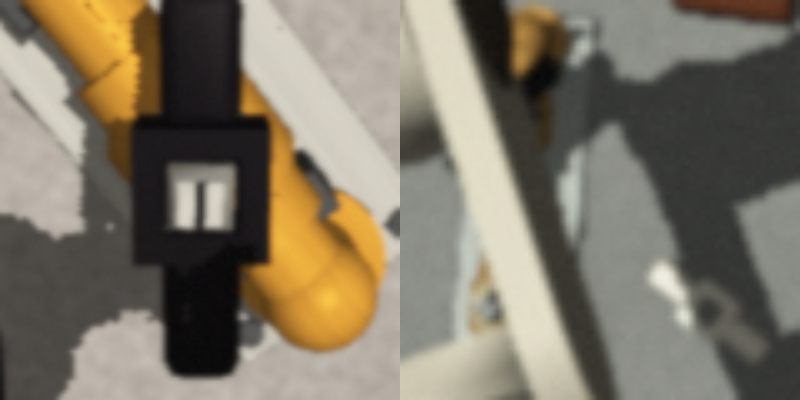

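Left of the picture: the handle sits on stem 2, its slot (crop 200,200) along the bar. On to handle2.

Call:
apply_moves([
  [0.3,-3,-3.2,0,-0.02],
  [0.3,-6,-6.4,0,-0.05],
  [0.3,-9,-9.6,0,-0.08],
  [0.3,-12,-12.8,0,-0.1],
  [0.3,-15,-16,0,-0.12],
  [0.3,-18,-19.2,0,-0.12],
  [0.3,-21,-22.4,0,-0.12],
  [0.3,-23,-24.5,0,-0.12],
  [0.3,-24,-25.5,0,-0.12],
  [0.3,-24,-25.5,0,-0.12],
])

```text
t: 14.2
tool_pos: [502.8, -90.6, 207.7]
tcp_rot: [-0.929, -2.999, 0.0]
contact_force: [0.8, 1.1, -0.4]
gripper_width: 59.8
grip_force: 0.0
```

```bash
python3 - <<'E'
from h import *
s=manip.sense(); print(s['tool_pos'],yaw(rot(s['tcp_rot'])),s['gripper_width'])
P,im,d=cap('wrist','w6.png'); np.savez('w6.npz',im=im,d=d,**{k:np.array(v) for k,v in P.items()})
for r in manip.masks_of('wrist','handle1'):
    px=r['pixels']
    if r['p']>.3 and im[px].mean()<90: 
        c=onplane(P,*r['uv'],10.); x,f=fit(P,px,[c[0],c[1],-.6]); print(r['p'],r['uv'],'net fit',x,f)
        dk=cv2.dilate(px.astype(np.uint8),np.ones((9,9)))>0
        y,f2=fit(P,dk&(im.max(2)<55),[c[0],c[1],-.6]); print(y,f2)
        if f<.2: print(plan([x[0],x[1],14],x[2]))
E
```

```text
[502.80997571 -90.60223986 207.69594903] 2.54071193778348 59.831605438422834
0.83 [315.0, 175.2] net fit [501.76592407 -87.83118061  -0.60415534] 0.09884886405054064
[500.91130158 -88.72644883  -0.58432055] 0.1646274317875933
(array([1.200e-01, 1.000e-02, 1.941e+01]), np.float64(0.005), 'q6', np.float64(-1.3))
```

```bash
python3 - <<'E'
from h import *
s=manip.sense(); print(s['tool_pos'],s['t']); P,im,d=cap('wrist')
for r in manip.masks_of('wrist','handle1'):
    px=r['pixels']
    if r['p']>.3 and im[px].mean()<90: 
        c=onplane(P,*r['uv'],10.); x,f=fit(P,px,[c[0],c[1],-.6]); print(x,f)
        if f<.2: print(plan([x[0],x[1],14],x[2]))
E
```

```text
[502.9204839  -88.7636414  208.13996221] 14.3
[502.41391057 -87.44497968  -0.58867824] 0.08329287534895012
(array([ 0.09,  0.04, 19.45]), np.float64(-0.009), 'q6', np.float64(-1.3))
```

Call:
apply_moves([
  [0.3,0.1,0.05,3,0],
  [0.3,0.1,0.05,6,0],
  [0.3,0.1,0.05,9,0],
  [0.3,0.1,0.05,11,0],
  [0.3,0.1,0.05,13,0],
  [0.3,0.1,0.05,15,0],
  [0.3,0.1,0.05,17,0],
  [0.3,0.1,0.05,18.5,0],
  [0.3,0.1,0.05,19.4,0],
  [0.3,0.1,0.05,19.4,0],
])

```text
t: 15.4
tool_pos: [502.1, -87.7, 14.0]
tcp_rot: [-0.925, -3.001, -0.0]
contact_force: [-0.0, 0.2, 0.5]
gripper_width: 59.9
grip_force: 0.0
```

Call:
apply_moves([
  [0.4,0,0,0,0],
  [0.5,0,0,0,0],
  [0.55,0,0,0,0],
  [0.57,0,0,0,0],
  [0.58,0,0,0,0],
  [0.59,0,0,0,0],
  [0.595,0,0,0,0],
  [0.6,0,0,0,0],
  [0.605,0,0,0,0],
  [0.605,0,0,0,0],
])

```text
t: 16.4
tool_pos: [502.6, -88.6, 14.9]
tcp_rot: [0.927, 3.002, -0.0]
contact_force: [-0.3, 0.8, 1.7]
gripper_width: 33.9
grip_force: 6.3
```

Call:
apply_moves([
  [0.605,0,0,0,0],
  [0.607,0,0,0,0],
  [0.609,0,0,0,0],
  [0.61,0,0,0,0],
  [0.61,0,0,0,0],
  [0.61,0,0,0,0],
  [0.61,0,0,0,0],
  [0.61,0,0,0,0],
  [0.61,0,0,0,0],
  [0.61,0,0,0,0],
])

```text
t: 17.4
tool_pos: [502.6, -88.5, 14.9]
tcp_rot: [0.927, 3.002, -0.0]
contact_force: [0.4, 1.4, 5.2]
gripper_width: 33.7
grip_force: 16.0
```

```bash
python3 - <<'E'
from h import *
print(plan([306,215,150],2.348))
E
```

```text
(array([ 33.35,  13.99, -13.51]), np.float64(0.195), 'q6', np.float64(-1.3))
```

Call:
apply_moves([
  [0.61,0,0,-1,0],
  [0.61,0,0,-4,0],
  [0.61,1,0.5,-8,0],
  [0.61,4,2,-12,0],
  [0.61,7.5,3,-13.5,0.05],
  [0.61,11,4.5,-13.5,0.1],
  [0.61,15,6,-13.5,0.15],
  [0.61,19,8,-13.5,0.195],
  [0.61,23,9.7,-13.5,0.195],
  [0.61,27,11.4,-13.5,0.195],
])

```text
t: 18.4
tool_pos: [342.4, 158.8, 150.3]
tcp_rot: [1.215, 2.897, 0.0]
contact_force: [0.4, 1.0, -0.7]
gripper_width: 33.6
grip_force: 15.9
```

Call:
apply_moves([
  [0.61,3,1,0,0],
  [0.61,6,1.3,0,0],
  [0.61,6.7,1.3,0,0],
  [0.61,6.7,1.3,0,0],
  [0.61,6.7,1.3,0,0],
  [0.61,6.7,1.3,0,0],
  [0.61,6.7,1.3,0,0],
  [0.61,6.7,1.3,0,0],
  [0.61,6.7,1.3,0,0],
  [0.61,6.7,1.3,0,0],
])

```text
t: 19.4
tool_pos: [306.1, 214.6, 149.8]
tcp_rot: [-1.215, -2.897, 0.0]
contact_force: [0.7, 0.1, -0.8]
gripper_width: 33.6
grip_force: 15.9
```

```bash
python3 - <<'E'
from h import *
s=manip.sense(); print(s['tool_pos'],yaw(rot(s['tcp_rot'])),s['grip_force'])
P,im,d=cap('wrist'); np.savez('w7.npz',im=im,d=d,**{k:np.array(v) for k,v in P.items()})
T=rot(s['tcp_rot'])
q=proj(P,np.array([359.3,267.3,110])); u,v=q.round().astype(int); print(q,u-25,v-25)
h=proj(P,s['tool_pos']+T@[0,0,4.]); hu,hv=h.round().astype(int); print(h,hu-40,hv-40)
a=cv2.resize(im[v-25:v+25,u-25:u+25],(400,400),interpolation=cv2.INTER_CUBIC)
b=cv2.resize(im[hv-40:hv+40,hu-40:hu+40],(400,400),interpolation=cv2.INTER_CUBIC)
b=np.clip(b.astype(float)*2,0,255).astype(np.uint8)
cv2.imwrite('pics/c7.png',np.hstack([a,b])[:,:,::-1])
g=im[hv-22:hv+15,hu-25:hu+25].max(2)>80; vv,uu=np.nonzero(g); uu=uu+hu-25; vv=vv+hv-22
print(np.percentile(uu,[1,99]),np.percentile(vv,[1,99]))
E
```

```text
[306.14868115 214.58652118 149.76250836] 2.347506589777034 15.91320650652051
[443.47788473 235.24711785] 418 210
[317.91997249 262.84817146] 278 223
[299. 333.] [251. 268.]
```

View pics/c7.png

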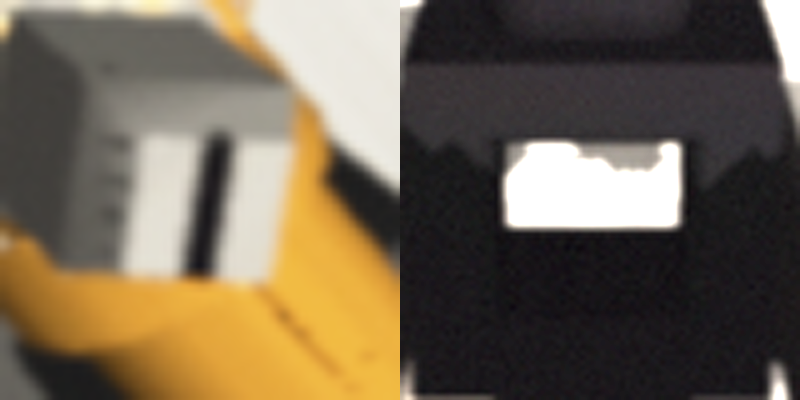

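```bash
python3 - <<'E'
from h import *
z=np.load('w7.npz'); P={k:z[k] for k in ('fx','fy','cx','cy','origin','attitude')}
f=lambda x,y,o=(418,210):(o[0]+(x+.5)/8-.5,o[1]+(y+.5)/8-.5)
c=onplane(P,*f(207,207),110.)
for a,b in (((138,135),(122,272)),((292,140),(275,282)),((138,135),(292,140)),((122,272),(275,282)),((218,135),(202,275))):
    e=onplane(P,*f(*a),110.)-onplane(P,*f(*b),110.); print((np.arctan2(e[1],e[0])%(np.pi/2)),np.linalg.norm(e))
s=manip.sense();T=rot(s['tcp_rot'])
A=T.T@(onplane(P,316.,250.6,s['tool_pos'][2]+5.1)-s['tool_pos']);B=T.T@(onplane(P,316.,268.6,s['tool_pos'][2]-14.9)-s['tool_pos']);print(A,B)
o=(A+B)/2; o[2]=0; t=c-T@o; print(c,t); print(plan([t[0],t[1],100],2.348))
E
```

```text
0.7680094002679794 10.863428848229654
0.7817165474788079 11.278346799956708
0.7429984606354689 11.406010155228593
0.7075913899899628 11.578157616922644
0.7788977781741258 11.104431704985213
[10.42169771 -0.93032127 -5.1001798 ] [-8.73193911 -0.93592063 14.90044364]
[359.37696415 267.2062142  110.        ] [360.63468956 267.25781388 109.99986816]
(array([-0.07,  7.58,  4.98]), np.float64(-0.0), 'q6', np.float64(-0.37))
```

Call:
apply_moves([
  [0.61,0,2,0,0],
  [0.61,0,4,0,0.01],
  [0.61,0,6,0,0.01],
  [0.61,-0.07,7.6,0.5,0.01],
  [0.61,-0.07,7.6,1,0.01],
  [0.61,-0.07,7.6,1.5,0.01],
  [0.61,-0.07,7.6,2,0.01],
  [0.61,-0.07,7.6,2.4,0.01],
  [0.61,-0.07,7.6,2.8,0.01],
  [0.61,-0.07,7.6,3.2,0.01],
])

```text
t: 20.45
tool_pos: [360.7, 267.4, 117.6]
tcp_rot: [1.229, 2.891, 0.0]
contact_force: [-0.0, -0.3, -0.5]
gripper_width: 33.8
grip_force: 16.0
```

Call:
apply_moves([
  [0.61,0,0,0.2,0],
  [0.61,0,0,0.4,0],
  [0.61,0,0,0.6,0],
  [0.61,0,0,0.8,0],
  [0.61,0,0,0.9,0],
  [0.61,0,0,1.0,0],
  [0.61,0,0,1.1,0],
  [0.61,0,0,1.2,0],
  [0.61,0,0,1.2,0],
  [0.61,0,0,1.2,0],
])

```text
t: 21.45
tool_pos: [360.8, 267.5, 105.8]
tcp_rot: [1.229, 2.891, -0.0]
contact_force: [-0.8, 0.6, -0.9]
gripper_width: 33.9
grip_force: 16.0
```

Call:
apply_moves([
  [0.61,0,0,0.1,0],
  [0.61,0,0,0.2,0],
  [0.61,0,0,0.3,0],
  [0.61,0,0,0.4,0],
  [0.61,0,0,0.5,0],
  [0.61,0,0,0.55,0],
  [0.61,0,0,0.6,0],
  [0.61,0,0,0.65,0],
  [0.61,0,0,0.65,0],
  [0.61,0,0,0.65,0],
])

```text
t: 22.45
tool_pos: [360.8, 267.5, 99.9]
tcp_rot: [1.229, 2.891, -0.0]
contact_force: [-5.4, -3.2, 10.6]
gripper_width: 33.8
grip_force: 17.3
```

Call:
apply_moves([
  [0.61,0,0,0,0.05],
  [0.61,0,-0.01,0,0.13],
  [0.61,0,-0.02,0,0.21],
  [0.61,0,-0.02,0,0.29],
  [0.61,0.01,-0.03,0,0.37],
  [0.61,0.01,-0.04,0,0.45],
  [0.61,0.01,-0.04,0,0.53],
  [0.61,0.02,-0.05,0,0.61],
  [0.61,0.02,-0.05,0,0.69],
  [0.61,0.03,-0.06,0,0.77],
])

```text
t: 23.45
tool_pos: [360.7, 267.3, 99.9]
tcp_rot: [2.228, 2.214, 0.002]
contact_force: [3.1, -3.5, 4.9]
gripper_width: 33.5
grip_force: 16.8
```

Call:
apply_moves([
  [0.61,0,-0.01,0,0.04],
  [0.61,0,-0.01,0,0.08],
  [0.61,0,-0.01,0,0.11],
  [0.61,0,-0.01,0,0.13],
  [0.61,0,-0.01,0,0.15],
  [0.61,0,-0.01,0,0.15],
  [0.61,0,-0.01,0,0.15],
  [0.61,0,-0.01,0,0.15],
  [0.61,0,-0.01,0,0.15],
  [0.61,0,-0.01,0,0.15],
])

```text
t: 24.45
tool_pos: [360.7, 267.3, 99.9]
tcp_rot: [2.384, 2.044, 0.002]
contact_force: [2.2, -3.4, 6.2]
gripper_width: 33.5
grip_force: 16.7
```

```bash
python3 - <<'E'
from h import *
s=manip.sense(); print(s['tool_pos'],yaw(rot(s['tcp_rot'])),s['torque'],s['contact_force'],s['grip_force'])
E
```

```text
[360.70171418 267.25310026  99.90358437] 1.417785852454869 [-0.57939615 -0.45674414 -0.02199852] [ 2.15626205 -3.44534974  6.16724559] 16.7477834969759
```

Call:
apply_moves([
  [0.61,0,0,0,0.01],
  [0.61,0,0,0,0.02],
  [0.61,0,0,0,0.03],
  [0.61,0,0,0,0.04],
  [0.61,0,0,0,0.05],
  [0.61,0,0,0,0.05],
  [0.61,0,0,0,0.05],
  [0.61,0,0,0,0.05],
  [0.61,0,0,0,0.05],
  [0.61,0,0,0,0.05],
])

```text
t: 25.45
tool_pos: [360.7, 267.3, 99.9]
tcp_rot: [2.434, 1.984, 0.002]
contact_force: [2.5, -3.1, 6.6]
gripper_width: 33.8
grip_force: 16.8
```

```bash
python3 - <<'E'
from h import *
s=manip.sense(); print(s['tool_pos'],yaw(rot(s['tcp_rot'])),s['torque'],s['contact_force'],s['grip_force'],s['gripper_width'])
E
```

```text
[360.7087482  267.27897762  99.92577347] 1.36795229461324 [-0.48955503 -0.46602187  0.27287381] [ 2.51026659 -3.09810286  6.59046588] 16.760406084358692 33.84049927746674
```

Call:
apply_moves([
  [0.59,0,0,0,0.04],
  [0.5,0,0,0,0.04],
  [0.4,0,0,0,0.04],
  [0.3,0,0,0,0.04],
  [0.3,0,0,0,0.04],
  [0.3,0,0,-3,0.04],
  [0.3,0,0,-7,0.04],
  [0.3,0,0,-11,0.04],
  [0.3,0,0,-11,0.04],
  [0.3,0,0,-11,0.04],
])

```text
t: 26.45
tool_pos: [360.2, 267.4, 209.8]
tcp_rot: [2.474, 1.936, 0.002]
contact_force: [-0.0, 0.1, -0.4]
gripper_width: 59.8
grip_force: 0.0
```

```bash
python3 - <<'E'
from h import *
P,im,d=cap('wrist'); np.savez('w8.npz',im=im,d=d,**{k:np.array(v) for k,v in P.items()})
Q=proj(P,np.array([[360.,267.3,105.],[490,260,105.]])); print(Q); u,v=Q[0].round().astype(int); print(u-30,v-30)
a=cv2.resize(im[v-30:v+30,u-30:u+30],(480,480),interpolation=cv2.INTER_CUBIC); u,v=Q[1].round().astype(int)
b=cv2.resize(im[:,160:480],(320,400)); b=np.pad(b,((0,80),(0,0),(0,0)))
cv2.imwrite('pics/c8.png',np.hstack([a,b])[:,:,::-1])
print(plan([490.6,260.3,210],2.425))
E
```

```text
[[317.10640541 204.74025242]
 [481.4945753  174.86743122]]
287 175
(array([ 2.47, 12.86, -0.12]), np.float64(-1.097), 'q6', np.float64(0.71))
```

View pics/c8.png

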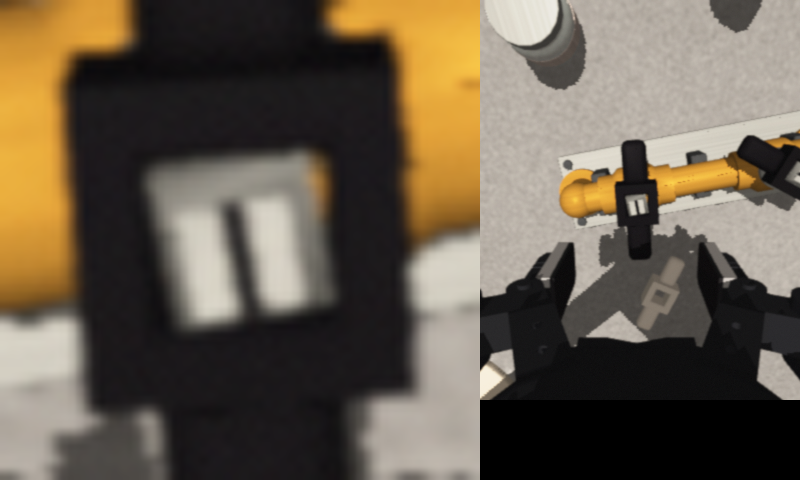

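The slot at crop (232,205)→(250,310) lies across the pipe, turned past the bar by the play. Valve 1 looks shut.

Call:
apply_moves([
  [0.3,0.3,1.5,0,-0.14],
  [0.3,0.6,3,0,-0.28],
  [0.3,0.9,4.5,0,-0.42],
  [0.3,1.2,6,0,-0.56],
  [0.3,1.5,8,0,-0.7],
  [0.3,2,10,0,-0.84],
  [0.3,2.4,12,0,-0.98],
  [0.3,2.47,12.9,0,-1.09],
  [0.3,2.47,12.9,0,-1.09],
  [0.3,2.47,12.9,0,-1.09],
])

```text
t: 27.5
tool_pos: [490.6, 260.1, 208.2]
tcp_rot: [-1.117, -2.935, 0.002]
contact_force: [-0.0, 0.5, -0.2]
gripper_width: 59.9
grip_force: 0.0
```

```bash
python3 - <<'E'
from h import *
z=np.load('w8.npz'); P={k:z[k] for k in ('fx','fy','cx','cy','origin','attitude')}
f=lambda x,y,o=(287,175):(o[0]+(x+.5)/8-.5,o[1]+(y+.5)/8-.5)
for a,b in (((232,205),(250,310)),((172,210),(187,325)),((287,195),(307,310))):
    e=onplane(P,*f(*a),110.)-onplane(P,*f(*b),110.); print(np.arctan2(e[1],e[0]))
# plate direction from depth: z ~ 3-12 region too weak; use white/grey plate mask
m=[r for r in manip.masks_of('top','manifold')][:1]
s=manip.sense(); print(s['tool_pos'],yaw(rot(s['tcp_rot'])),plan([490.6,260.3,99.6],2.425))
P,im,d=cap('wrist','w9.png')
for r in manip.masks_of('wrist','handle1'):
    px=r['pixels']
    if im[px].mean()<90:
        P2=dict(P); P2['origin']=np.array(P['origin'])-[0,0,85]
        c=onplane(P2,*r['uv'],10.); x,ff=fit(P2,px,[c[0],c[1],2.42]); print(r['p'],r['uv'],x,ff)
E
```

```text
1.492376450409503
1.4471987913369646
1.5005829992005333
[490.464523   260.22101733 208.57121355] 2.4145798928504445 (array([-1.00e-02,  3.00e-02,  1.09e+01]), np.float64(-0.01), 'q6', np.float64(-0.49))
0.88 [315.8, 195.4] [489.98618429 260.22450844   2.42243609] 0.08657719286061533
0.67 [214.8, 63.7] [359.76444073 267.02732849   1.39787444] 0.1599915132523828
```

Call:
apply_moves([
  [0.3,0,0,2,0],
  [0.3,0,0,4,0],
  [0.3,0,0,6,0],
  [0.3,0,0,8,0],
  [0.3,0,0,9.5,0],
  [0.3,0,0,10.3,0],
  [0.3,0,0,10.8,0],
  [0.4,0,0,10.85,0],
  [0.5,0,0,10.85,0],
  [0.55,0,0,10.85,0],
])

```text
t: 28.65
tool_pos: [491.4, 260.3, 101.5]
tcp_rot: [1.112, 2.937, 0.001]
contact_force: [-0.3, -0.9, -0.5]
gripper_width: 38.5
grip_force: 0.0
```

Call:
apply_moves([
  [0.57,0,0,0,0],
  [0.58,0,0,0,0],
  [0.59,0,0,0,0],
  [0.6,0,0,0,0],
  [0.604,0,0,0,0],
  [0.607,0,0,0,0],
  [0.61,0,0,0,0],
  [0.61,0,0,0,0],
  [0.61,0,0,0,0],
  [0.61,0,0,0,0],
])

```text
t: 29.65
tool_pos: [491.2, 260.2, 100.9]
tcp_rot: [1.112, 2.938, -0.0]
contact_force: [-2.4, -2.6, 5.1]
gripper_width: 33.4
grip_force: 15.8
```

Call:
apply_moves([
  [0.61,0,0,0,0.06],
  [0.61,0,-0.01,0,0.15],
  [0.61,0,-0.02,0,0.24],
  [0.61,0,-0.03,0,0.33],
  [0.61,0.01,-0.04,0,0.42],
  [0.61,0.01,-0.05,0,0.51],
  [0.61,0.02,-0.06,0,0.6],
  [0.61,0.02,-0.07,0,0.69],
  [0.61,0.03,-0.08,0,0.78],
  [0.61,0.03,-0.08,0,0.86],
])

```text
t: 30.65
tool_pos: [490.6, 259.7, 100.9]
tcp_rot: [2.239, 2.202, 0.0]
contact_force: [-1.4, -3.5, 4.5]
gripper_width: 33.6
grip_force: 15.8
```

Call:
apply_moves([
  [0.61,0.01,0,0,0.04],
  [0.61,0.01,0,0,0.08],
  [0.61,0.01,0,0,0.11],
  [0.61,0.01,0,0,0.13],
  [0.61,0.01,0,0,0.14],
  [0.61,0.01,0,0,0.15],
  [0.61,0.01,0,0,0.16],
  [0.61,0.01,0,0,0.16],
  [0.61,0.01,0,0,0.16],
  [0.61,0.01,0,0,0.16],
])

```text
t: 31.65
tool_pos: [490.5, 259.7, 100.9]
tcp_rot: [2.405, 2.021, -0.0]
contact_force: [-1.4, -4.9, 5.3]
gripper_width: 33.5
grip_force: 15.9
```

```bash
python3 - <<'E'
from h import *
s=manip.sense(); print(s['tool_pos'],yaw(rot(s['tcp_rot'])),s['torque'],s['contact_force'],s['grip_force'],s['gripper_width'])
E
```

```text
[490.5453832  259.67715952 100.88319568] 1.3977440733385342 [-0.74786145  0.2045285   0.0715952 ] [-1.41576064 -4.91186866  5.31314357] 15.896814744919538 33.544898444132606
```

Call:
apply_moves([
  [0.61,0,0,0,0.01],
  [0.61,0,0,0,0.02],
  [0.61,0,0,0,0.03],
  [0.61,0,0,0,0.04],
  [0.61,0,0,0,0.05],
  [0.61,0,0,0,0.05],
  [0.61,0,0,0,0.05],
  [0.61,0,0,0,0.05],
  [0.61,0,0,0,0.05],
  [0.61,0,0,0,0.05],
])

```text
t: 32.65
tool_pos: [490.5, 259.7, 100.9]
tcp_rot: [2.454, 1.961, -0.0]
contact_force: [-0.4, -3.7, 5.5]
gripper_width: 33.7
grip_force: 16.0
```

```bash
python3 - <<'E'
from h import *
s=manip.sense(); print(s['tool_pos'],yaw(rot(s['tcp_rot'])),s['torque'],s['contact_force'],s['grip_force'],s['gripper_width'])
E
```

```text
[490.52489073 259.71945669 100.89565066] 1.3481636067066582 [-0.79867283  0.13606649  0.46758421] [-0.36410008 -3.73639667  5.50057657] 16.04632251779549 33.650719220729364
```

Call:
apply_moves([
  [0.59,0,0,0,0.0],
  [0.5,0,0,0,0.0],
  [0.4,0,0,0,0.0],
  [0.3,0,0,0,0.0],
  [0.3,0,0,0,0.0],
  [0.3,0,0,-3,0.0],
  [0.3,0,0,-7,0.0],
  [0.3,0,0,-11,0.0],
  [0.3,0,0,-11,0.0],
  [0.3,0,0,-11,0.0],
])

```text
t: 33.65
tool_pos: [490.6, 260.1, 211.4]
tcp_rot: [2.454, 1.96, 0.002]
contact_force: [0.3, 0.0, 0.1]
gripper_width: 60.1
grip_force: 0.0
```

```bash
python3 - <<'E'
from h import *
P,im,d=cap('wrist','w10.png')
for r in manip.masks_of('wrist','handle1'):
    px=r['pixels']
    if im[px].mean()<90:
        P2=dict(P); P2['origin']=np.array(P['origin'])-[0,0,85]
        c=onplane(P2,*r['uv'],10.); x,ff=fit(P2,px,[c[0],c[1],1.4]); print(r['p'],r['uv'],x,ff)
Q=proj(P,np.array([489.5,260,110.])); u,v=Q.round().astype(int)
c=im[v-12:v+12,u-12:u+12]; g=c.max(2)
# bright top + slot: direction of white stripes
w=(g>150).astype(np.uint8); n,l,st,ce=cv2.connectedComponentsWithStats(w)
for k in range(1,n):
    if st[k,4]>20:
        y,x=np.nonzero(l==k); W=onplane(P,x+u-12.,y+v-12.,110.)[:,:2]; e,V=np.linalg.eigh(np.cov(W.T)); print(st[k,4],W.mean(0),np.arctan2(V[1,1],V[0,1])%np.pi,e**.5)
print(plan([540,-30,320],3.3))
E
```

```text
0.78 [316.6, 194.0] [489.73136583 259.61215808   1.3858609 ] 0.09812473513208081
0.66 [164.9, 219.6] [359.71240693 266.36769579   1.37824558] 0.19183741834626766
197 [489.46379582 261.23751625] 1.02962484575883 [3.70591871 3.93199054]
(array([-27.17,  11.27, -11.02]), np.float64(1.189), 'q6', np.float64(0.57))
```

Call:
apply_moves([
  [0.3,-2,1,-3,-0.14],
  [0.3,-5,2,-6,-0.28],
  [0.3,-8,3.3,-9,-0.42],
  [0.3,-11,4.5,-11,-0.56],
  [0.3,-14,5.8,-11,-0.7],
  [0.3,-17,7,-11,-0.84],
  [0.3,-20,8.3,-11,-0.98],
  [0.3,-23,9.5,-11,-1.12],
  [0.3,-26,10.8,-11,-1.26],
  [0.3,-27.2,11.3,-11,-1.4],
])

```text
t: 34.75
tool_pos: [540.6, -32.8, 319.2]
tcp_rot: [-0.608, -3.08, 0.001]
contact_force: [0.2, 0.0, 0.8]
gripper_width: 59.8
grip_force: 0.0
```

Call:
apply_moves([
  [0.3,0,0,0,-0.14],
  [0.3,0,0,0,-0.28],
  [0.3,0,0,0,-0.42],
  [0.3,0,0,0,-0.55],
  [0.3,0,0,0,-0.55],
  [0.3,0,0,0,-0.55],
  [0.3,0,0,0,-0.55],
  [0.3,0,0,0,-0.55],
  [0.3,0,0,0,-0.55],
  [0.3,0,0,0,-0.55],
])

```text
t: 35.75
tool_pos: [540.5, -30.3, 320.8]
tcp_rot: [0.244, -3.132, 0.0]
contact_force: [1.0, -0.6, 0.4]
gripper_width: 60.0
grip_force: 0.0
```

```bash
python3 - <<'E'
from h import *
s=manip.sense(); print(s['tool_pos'],yaw(rot(s['tcp_rot'])),s['q'])
P,im,d=cap('wrist','w11.png'); np.savez('w11.npz',im=im,d=d,**{k:np.array(v) for k,v in P.items()})
E
```

```text
[540.45132821 -30.30403577 320.78859303] -2.9860497910703296 [-1.98317238e-01  6.56725988e-02  1.37459238e+00 -9.85329653e-05
  1.70134762e+00 -1.92466926e+00]
```

View pics/w11.png

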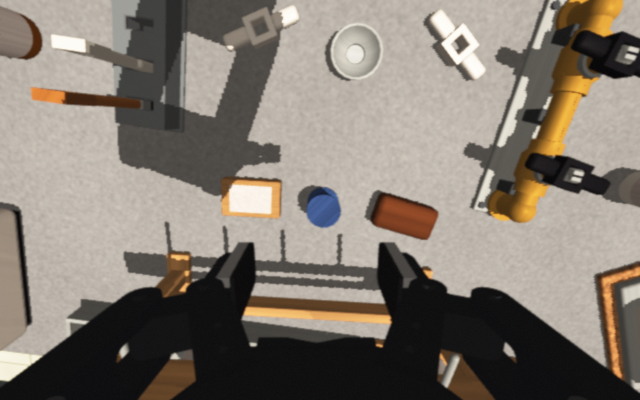

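Call:
apply_moves([
  [0.3,-1,0,0,0.15],
  [0.3,-2,0,0,0.3],
  [0.3,-3,0,0,0.45],
  [0.3,-4,0,0,0.6],
  [0.3,-5,0,0,0.75],
  [0.3,-6,-0.1,0,0.9],
  [0.3,-6,-0.1,0,1.05],
  [0.3,-6,-0.1,0,1.2],
  [0.3,-6,-0.1,0,1.35],
  [0.3,-6,-0.1,0,1.5],
])

```text
t: 36.8
tool_pos: [599.9, -22.0, 320.7]
tcp_rot: [-1.964, -2.452, 0.0]
contact_force: [0.0, 0.3, -0.3]
gripper_width: 59.8
grip_force: 0.0
```

Call:
apply_moves([
  [0.3,0,0,0,0.15],
  [0.3,0,0,0,0.3],
  [0.3,0,0,0,0.45],
  [0.3,0,0,0,0.6],
  [0.3,0,0,0,0.75],
  [0.3,0,0,0,0.9],
  [0.3,0,0,0,1.05],
  [0.3,0,0,0,1.2],
  [0.3,0,0,0,1.35],
  [0.3,0,0,0,1.5],
])

```text
t: 37.8
tool_pos: [599.9, -21.9, 320.8]
tcp_rot: [3.108, 0.456, -0.0]
contact_force: [-0.5, -0.2, 0.7]
gripper_width: 59.9
grip_force: 0.0
```

Call:
apply_moves([
  [0.3,0,0,0,0.14],
  [0.3,0,0,0,0.14],
  [0.3,0,0,0,0.14],
  [0.3,0,0,0,0.14],
  [0.3,0,0,0,0.14],
  [0.3,0,0,0,0.14],
  [0.3,0,0,0,0.14],
  [0.3,0,0,0,0.14],
  [0.3,0,0,0,0.14],
  [0.3,0,0,0,0.14],
])

```text
t: 38.8
tool_pos: [599.9, -22.0, 320.8]
tcp_rot: [3.132, 0.248, -0.0]
contact_force: [0.2, -0.1, -0.4]
gripper_width: 59.8
grip_force: 0.0
```

```bash
python3 - <<'E'
from h import *
s=manip.sense(); print(s['tool_pos'],yaw(rot(s['tcp_rot'])),s['q'][5])
P,im,d=cap('wrist','w12.png'); np.savez('w12.npz',im=im,d=d,**{k:np.array(v) for k,v in P.items()})
E
```

```text
[599.88504672 -21.95415609 320.80876515] 0.15789104961445158 1.248072796289215
```

View pics/w12.png

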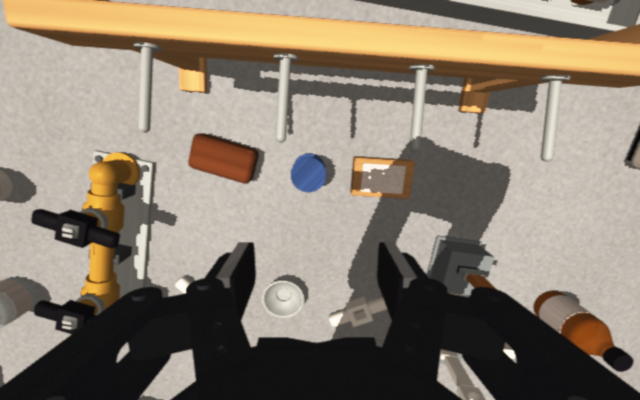

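Rail view: peg bases/tips are at 1 (146,45)/(145,128), 2 (285,58)/(281,138), 3 (421,67)/(416,143) and 4 (556,78)/(549,158). Refine these by line detection and fit.

```bash
cat > rail.py <<'E'
from h import *
from scipy.optimize import least_squares
z=np.load('w12.npz'); P={k:z[k] for k in ('fx','fy','cx','cy','origin','attitude')}
im=z['im'].astype(float); 
B=[((146,45),(145,128)),((285,58),(281,138)),((421,67),(416,143)),((556,78),(549,158))]
g=im.mean(2); obs=[]
for b,t in B:
    L=[]
    for v in range(b[1]+15,t[1]-8,3):
        u0=b[0]+(t[0]-b[0])*(v-b[1])/(t[1]-b[1]); u=np.arange(int(u0)-12,int(u0)+13)
        # peg edges: strongest + and - gradients within window
        row=cv2.GaussianBlur(im[v:v+1,u[0]:u[-1]+1].astype(np.float32),(5,1),0)[0]; gr=np.abs(np.gradient(row,axis=0)).sum(1)
        best=max(((gr[i]+gr[j],i,j) for i in range(2,12) for j in range(i+6,min(i+14,24))),key=lambda q:q[0]); L.append(((u[0]+(best[1]+best[2])/2),v,best[2]-best[1]))
    L=np.array(L); f=np.polyfit(L[:,1],L[:,0],1); r=L[:,0]-np.polyval(f,L[:,1]); k=np.abs(r)<=np.median(abs(r))*2.5+.3; f=np.polyfit(L[k,1],L[k,0],1)
    print(np.std(r[k]).round(2),k.sum(),np.median(L[:,2]))
    obs.append((f,b,t))
tn=np.tan(np.radians(12))
def model(p):
    x,y,a=p; c,s=np.cos(a),np.sin(a); out=[]
    for i in range(4):
        py=(1.5-i)*90
        for dx in (26,-22): # from peg point (dx>0 toward board)
            out.append([x+c*dx-s*py,y+s*dx+c*py,239-dx*tn])
        out.append([x+c*-27-s*py,y+s*-27+c*py,239+27*tn])
    return np.array(out)
def res(p):
    q=proj(P,model(p)).reshape(4,3,2); r=[]
    for (f,b,t),k in zip(obs,q):
        for h in k[:2]: r.append(h[0]-np.polyval(f,h[1]))
        r.append((k[2,1]-t[1])*.3)
    return r
s=least_squares(res,[690,-30,.1]); x,y,a=s.x
print('rail pegs mid',s.x,'res',np.round(s.fun,2))
for i in range(4):
    py=(1.5-i)*90; print('peg',i+1,(x-np.sin(a)*py).round(1),(y+np.cos(a)*py).round(1))
E
python3 rail.py; python3 - <<'E'
from h import *
print(plan([425,-255,300],0.0))
E
```

```text
0.18 19 8.0
1.87 19 9.0
0.24 18 6.0
0.38 19 6.0
rail pegs mid [ 6.76548710e+02 -3.26117759e+01  8.99860057e-02] res [-2.35 -3.63  1.42  0.86 -2.84  1.26 -0.32 -0.19  2.55  4.19  4.43  0.8 ]
peg 1 664.4 101.8
peg 2 672.5 12.2
peg 3 680.6 -77.4
peg 4 688.7 -167.1
(array([-20.93,  20.26,   2.08]), np.float64(0.158), 'q6', np.float64(1.25))
```

```bash
cat > rail2.py <<'E'
from h import *
z=np.load('w12.npz'); P={k:z[k] for k in ('fx','fy','cx','cy','origin','attitude')}
d=z['d']; X=cloud(P,d); print('table z',np.median(X[190:220,560:620,2]), 'board top',np.percentile(X[15:60,200:450,2],95))
B=[((146,45),(145,128)),((285,58),(281,138)),((421,67),(416,143)),((556,78),(549,158))]
for b,t in B:
    m=np.zeros(d.shape,np.uint8); cv2.line(m,b,t,1,24); m=(m>0)&(X[...,2]>220)&(X[...,2]<252)&(X[...,0]<X[b[1]+3,b[0],0]+200)
    v,u=np.nonzero(m); k=(v>b[1]+12)&(v<t[1]+6); v,u=v[k],u[k]; q=X[v,u]
    rows=[(w,u[v==w].mean(),np.ptp(u[v==w])+1,np.median(q[v==w,2])) for w in np.unique(v)]
    rows=np.array([r for r in rows if r[2]<18]); f=np.polyfit(rows[:,0],rows[:,1],1); 
    ax=[onplane(P,np.polyval(f,w),float(w),zz) for w,zz in ((rows[2,0],235.5),(rows[-3,0],243.5))]; e=ax[0]-ax[1]
    print('w',np.median(rows[:,2]),'rows',rows[0,0],rows[-1,0],'cols',np.polyval(f,[b[1],t[1]]).round(1),'z',rows[[2,-3],3].round(1),'cloud mean',q.mean(0).round(1),'ax',ax[0].round(1),ax[1].round(1),'yaw',np.arctan2(e[1],e[0]).round(3))
E
python3 rail2.py
```

```text
table z 0.10898978047868013 board top 255.98681389150198
w 12.0 rows 58.0 132.0 cols [147.4 144.4] z [237.1 246.5] cloud mean [662.   99.8 241.7] ax [683.3 102.6 235.5] [639.3  99.4 243.5] yaw 0.073
w 11.0 rows 71.0 141.0 cols [285.8 280.7] z [237.9 245.9] cloud mean [669.   11.1 242.2] ax [689.6  13.1 235.5] [647.7   9.6 243.5] yaw 0.084
w 11.0 rows 80.0 148.0 cols [422.  415.3] z [238.  246.7] cloud mean [677.7 -77.4 241.9] ax [698.3 -76.3 235.5] [657.3 -80.  243.5] yaw 0.092
w 13.0 rows 91.0 161.0 cols [555.7 546.8] z [237.4 246. ] cloud mean [ 684.7 -166.3  241.6] ax [ 705.6 -165.8  235.5] [ 662.9 -170.4  243.5] yaw 0.107
```

Call:
apply_moves([
  [0.3,-2,2,0,0.02],
  [0.3,-5,5,0,0.05],
  [0.3,-8,8,0,0.08],
  [0.3,-11,11,0,0.11],
  [0.3,-14,14,0,0.13],
  [0.3,-17,17,0,0.16],
  [0.3,-20,20,0,0.16],
  [0.3,-20.9,20.3,0,0.16],
  [0.3,-20.9,20.3,0,0.16],
  [0.3,-20.9,20.3,0,0.16],
])

```text
t: 39.85
tool_pos: [425.8, -254.7, 320.9]
tcp_rot: [-3.142, 0.003, -0.001]
contact_force: [0.8, -0.2, 0.1]
gripper_width: 59.9
grip_force: 0.0
```

```bash
python3 - <<'E'
from h import *
s=manip.sense(); print(s['tool_pos'],yaw(rot(s['tcp_rot'])),s['q'][5])
P,im,d=cap('wrist','w13.png'); np.savez('w13.npz',im=im,d=d,**{k:np.array(v) for k,v in P.items()})
X=cloud(P,d); m=(X[...,2]>70)&(d>0)&(X[...,1]<-200)&(X[...,1]>-320)&(X[...,0]<530)&(X[...,0]>320)&(X[...,2]<200)
m[250:]=m[250:]&(X[250:,:,2]<0+195)
for lo,hi in ((475,510),(430,465),(385,420),(340,375)):
    k=m&(X[...,0]>lo)&(X[...,0]<hi); q=X[k]; 
    if len(q)<30: print(lo,len(q)); continue
    zt=np.percentile(q[:,2],97); t=q[q[:,2]>zt-8]; c=t[:,:2]; e,V=np.linalg.eigh(np.cov(c.T))
    print(lo,len(q),'ztop',zt.round(1),'top',t.mean(0).round(1),t.min(0).round(1),t.max(0).round(1),'yaw y-edge',(np.arctan2(V[1,1],V[0,1])%np.pi-np.pi/2).round(3),'col',im[k].mean(0).round())
# drainer block
b=(X[...,2]>45)&(X[...,2]<54)&(X[...,1]<-200)&(X[...,1]>-320)&(X[...,0]<540)&(X[...,0]>310)
print('drainer',cv2.minAreaRect(X[b][:,:2].astype(np.float32)))
E
```

```text
[ 425.81644529 -254.74572282  320.94874857] -0.002156891586681647 0.8782744368138687
475 410 ztop 186.4 top [ 489.5 -261.5  185. ] [ 484.4 -275.3  182.7] [ 494.1 -248.3  187.7] yaw y-edge 0.022 col [226. 140.  68.]
430 519 ztop 161.2 top [ 444.8 -262.9  159.8] [ 439.7 -276.3  153.6] [ 449.7 -249.2  162.3] yaw y-edge 0.02 col [198. 193. 184.]
385 0
340 842 ztop 160.9 top [ 355.6 -264.   159.2] [ 348.9 -277.9  153.3] [ 360.2 -250.6  161.9] yaw y-edge 0.04 col [117. 108.  97.]
drainer ((421.97283935546875, -263.3226013183594), (189.90220642089844, 62.071617126464844), 0.9531967043876648)
```

View pics/w13.png

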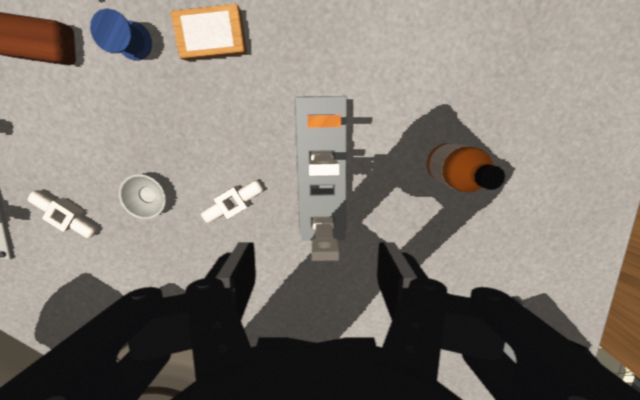

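Call:
apply_moves([
  [0.3,2,0.2,0,-0.01],
  [0.3,4,0.5,0,-0.015],
  [0.3,6.4,0.7,0,-0.018],
  [0.3,6.4,0.7,3,-0.018],
  [0.3,6.4,0.7,6,-0.018],
  [0.3,6.4,0.7,9,-0.018],
  [0.3,6.4,0.7,12,-0.018],
  [0.3,6.4,0.7,14,-0.018],
  [0.3,6.4,0.7,15.7,-0.018],
  [0.3,6.4,0.7,15.7,-0.018],
])

```text
t: 40.9
tool_pos: [489.4, -260.7, 161.5]
tcp_rot: [-3.139, -0.028, 0.005]
contact_force: [-1.2, -0.6, -0.3]
gripper_width: 59.6
grip_force: 0.0
```

Call:
apply_moves([
  [0.4,0,0,0,0],
  [0.5,0,0,0,0],
  [0.6,0,0,0,0],
  [0.64,0,0,0,0],
  [0.65,0,0,0,0],
  [0.66,0,0,0,0],
  [0.67,0,0,0,0],
  [0.67,0,0,0,0],
  [0.67,0,0,0,0],
  [0.67,0,0,0,0],
])

```text
t: 41.9
tool_pos: [489.4, -262.4, 163.8]
tcp_rot: [3.141, 0.025, -0.0]
contact_force: [-0.5, -0.5, -0.4]
gripper_width: 28.3
grip_force: 0.3
```

Call:
apply_moves([
  [0.672,0,0,0,0],
  [0.674,0,0,0,0],
  [0.676,0,0,0,0],
  [0.676,0,0,0,0],
  [0.676,0,0,0,0],
  [0.676,0,0,0,0],
  [0.676,0,0,0,0],
  [0.676,0,0,0,0],
  [0.676,0,0,0,0],
  [0.676,0,0,0,0],
])

```text
t: 42.9
tool_pos: [489.4, -262.4, 163.8]
tcp_rot: [3.141, 0.025, -0.0]
contact_force: [0.4, 1.5, 2.9]
gripper_width: 28.1
grip_force: 9.8
```

Call:
apply_moves([
  [0.678,0,0,0,0],
  [0.678,0,0,0,0],
  [0.678,0,0,-1,0],
  [0.678,0,0,-2,0],
  [0.678,0,0,-3,0],
  [0.678,0,0,-4,0],
  [0.678,0,0,-5,0],
  [0.678,0,0,-6,0],
  [0.678,0,0,-7,0],
  [0.678,0,0,-7.9,0],
])

```text
t: 43.9
tool_pos: [489.4, -262.4, 243.8]
tcp_rot: [3.141, 0.025, 0.0]
contact_force: [0.7, 0.3, 0.3]
gripper_width: 27.7
grip_force: 13.2
```

Call:
apply_moves([
  [0.678,1,-0.6,0,0],
  [0.678,3,-2,0,-0.02],
  [0.678,5,-3.2,0,-0.04],
  [0.678,7,-4.5,0,-0.06],
  [0.678,9,-5.8,0,-0.071],
  [0.678,11,-7,0,-0.071],
  [0.678,12.8,-8.2,0,-0.071],
  [0.678,13.7,-8.7,0,-0.071],
  [0.678,13.7,-8.7,0,-0.071],
  [0.678,13.7,-8.7,0,-0.071],
])

```text
t: 44.9
tool_pos: [624.7, -173.4, 242.5]
tcp_rot: [3.139, 0.136, -0.001]
contact_force: [-0.2, 0.5, -0.4]
gripper_width: 27.9
grip_force: 13.2
```

```bash
cat > look.py <<'E'
from h import *
import sys
s=manip.sense(); T=rot(s['tcp_rot']); print(s['tool_pos'],yaw(T),s['grip_force'],s['gripper_width'])
P,im,d=cap('wrist',sys.argv[1]+'.png'); np.savez(sys.argv[1]+'.npz',im=im,d=d,**{k:np.array(v) for k,v in P.items()})
X=cloud(P,d); L=(X-s['tool_pos'])@T
# held thing: near tool axis
m=(d>0)&(abs(L[...,0])<14)&(abs(L[...,1])<13)&(L[...,2]>-30)&(L[...,2]<-8)
q=L[m]; print('held top tool frame',len(q),np.median(q,0).round(1),np.percentile(q,2,0).round(1),np.percentile(q,98,0).round(1))
# peg ahead
m=(d>0)&(L[...,0]>15)&(L[...,0]<80)&(abs(L[...,1])<14)&(X[...,2]>225)&(X[...,2]<252)
q=L[m]
if len(q)>20:
    b=np.arange(15,80,8); f=[(round(a+4),len(k),np.median(k,0).round(1)) for a in b if len(k:=q[(q[:,0]>=a)&(q[:,0]<a+8)])>5]
    print(*f,sep='\n')
E
python3 look.py w14
```

```text
[ 624.65849793 -173.41684909  242.47766228] 0.08692535997443243 13.233595937490463 27.85790248218485
held top tool frame 2217 [  2.8   0.  -20.8] [ -4.6 -12.5 -22.2] [ 5.4 12.5 -9.7]
(35, 36, array([38.4, -0.2, -3.5]))
(43, 310, array([43.2, -0.4, -3.5]))
(51, 333, array([51. , -0.4, -1.8]))
(59, 326, array([59. , -0.4, -0.1]))
(67, 337, array([67. , -0.4,  1.6]))
(75, 348, array([75. , -0.4,  3.2]))
(83, 40, array([79.5, -0.2,  4.3]))
```

View pics/w14.png

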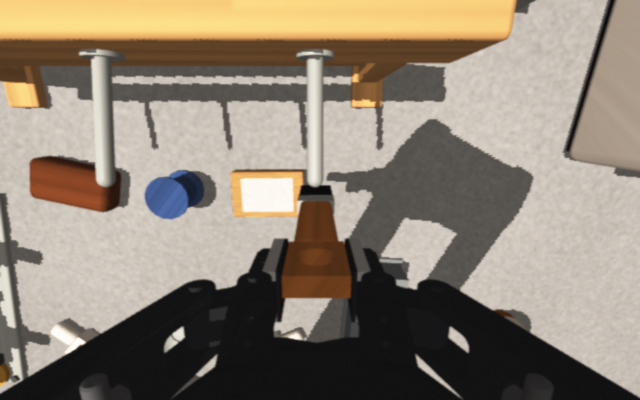

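Call:
apply_moves([
  [0.678,1,0,0.1,0],
  [0.678,2,0,0.15,0],
  [0.678,3,0,0.15,0],
  [0.678,3.5,-0.02,0.15,0],
  [0.678,4,-0.03,0.22,0],
  [0.678,4.5,-0.03,0.33,0],
  [0.678,5,-0.03,0.43,0],
  [0.678,5.5,-0.03,0.54,0],
  [0.678,6,-0.03,0.65,0],
  [0.678,6,-0.03,0.65,0],
])

```text
t: 45.95
tool_pos: [685.1, -167.7, 235.9]
tcp_rot: [-3.138, -0.137, 0.001]
contact_force: [0.3, -1.1, -1.7]
gripper_width: 28.0
grip_force: 13.2
```

Call:
apply_moves([
  [0.678,0,0,0.1,0],
  [0.678,0,0,0.2,0],
  [0.678,0,0,0.3,0],
  [0.678,0,0,0.4,0],
  [0.678,0,0,0.4,0],
  [0.678,0,0,0.4,0],
  [0.678,0,0,0.4,0],
  [0.678,0,0,0.4,0],
  [0.678,0,0,0.4,0],
  [0.678,0,0,0.4,0],
])

```text
t: 46.95
tool_pos: [684.7, -167.8, 232.4]
tcp_rot: [3.139, 0.136, 0.0]
contact_force: [-1.1, -0.1, 2.1]
gripper_width: 27.6
grip_force: 13.4
```

Call:
apply_moves([
  [0.665,0,0,0,0],
  [0.65,0,0,0,0],
  [0.6,0,0,0,0],
  [0.5,0,0,0,0],
  [0.4,0,0,0,0],
  [0.35,0,0,0,0],
  [0.3,0,0,0,0],
  [0.3,0,0,-1,0],
  [0.3,0,0,-2,0],
  [0.3,0,0,-3,0],
])

```text
t: 47.95
tool_pos: [684.8, -167.8, 263.8]
tcp_rot: [3.138, 0.136, 0.001]
contact_force: [1.0, -0.7, 0.5]
gripper_width: 59.5
grip_force: 0.0
```

Call:
apply_moves([
  [0.3,0,0,-3,0],
  [0.3,0,0,-6,0],
  [0.3,-2,0,-6,0],
  [0.3,-5,0,-6,0],
  [0.3,-8,0,-6,0],
  [0.3,-8,0,-6,0],
  [0.3,-8,0,-6,0],
  [0.3,-8,0,-6,0],
  [0.3,-8,0,-6,0],
  [0.3,-8,0,-6,0],
])

```text
t: 48.95
tool_pos: [605.5, -174.6, 322.0]
tcp_rot: [-3.138, -0.137, 0.001]
contact_force: [-0.3, 0.1, -0.5]
gripper_width: 59.6
grip_force: 0.0
```

```bash
python3 - <<'E'
from h import *
s=manip.sense(); print(s['tool_pos'],yaw(rot(s['tcp_rot'])))
P,im,d=cap('wrist','w15.png'); X=cloud(P,d)
c=im.astype(int); m=(d>0)&(c[...,0]-c[...,2]>60)&(abs(X[...,1]+168)<25)&(X[...,0]<709)&(X[...,0]>640)
q=X[m]; print(len(q),q.mean(0),q.min(0),q.max(0))
print(plan([445,-263,330],.0166))
E
```

```text
[ 605.50806487 -174.60023526  321.95409945] 0.08712346987457494
817 [ 684.90218626 -168.25438497  252.9944846 ] [ 678.8310863  -182.2047455   229.77324244] [ 691.77623776 -154.50539344  255.5378369 ]
(array([-16.75,   7.41,  -0.8 ]), np.float64(0.071), 'q6', np.float64(1.08))
```

Call:
apply_moves([
  [0.3,-3,1.3,0,0],
  [0.3,-6,2.6,0,0.03],
  [0.3,-9,4,0,0.07],
  [0.3,-12,5.3,0,0.071],
  [0.3,-15,6.6,0,0.071],
  [0.3,-16.8,7.4,0,0.071],
  [0.3,-16.8,7.4,3,0.071],
  [0.3,-16.8,7.4,6,0.071],
  [0.3,-16.8,7.4,9,0.071],
  [0.3,-16.8,7.4,10,0.071],
])

```text
t: 50.0
tool_pos: [443.5, -262.4, 219.7]
tcp_rot: [-3.139, -0.025, 0.004]
contact_force: [0.4, 0.2, 1.0]
gripper_width: 59.9
grip_force: 0.0
```

Call:
apply_moves([
  [0.3,0,0,2,0],
  [0.3,0,0,4,0],
  [0.3,0,0,6,0],
  [0.3,0,0,7.5,0],
  [0.3,0,0,8.3,0],
  [0.3,0,0,8.3,0],
  [0.4,0,0,8.3,0],
  [0.5,0,0,8.3,0],
  [0.6,0,0,8.3,0],
  [0.6,0,0,8.3,0],
])

```text
t: 51.0
tool_pos: [444.2, -263.1, 139.8]
tcp_rot: [3.141, 0.025, 0.001]
contact_force: [-0.7, -0.5, 0.1]
gripper_width: 34.1
grip_force: 0.0
```

```bash
python3 look.py w16
```

```text
[ 444.16692276 -263.12114348  139.76623731] 0.015741099825352357 0.0 34.11290956153202
held top tool frame 2161 [  3.1   0.1 -19.9] [ -4.3 -12.5 -21.3] [ 5.7 12.5 -9.5]
(19, 1343, array([ 18.4,  -7.8, -87.5]))
```

Call:
apply_moves([
  [0.64,0,0,0,0],
  [0.65,0,0,0,0],
  [0.66,0,0,0,0],
  [0.667,0,0,0,0],
  [0.672,0,0,0,0],
  [0.675,0,0,0,0],
  [0.678,0,0,0,0],
  [0.678,0,0,0,0],
  [0.678,0,0,0,0],
  [0.678,0,0,0,0],
])

```text
t: 52.05
tool_pos: [444.1, -263.0, 139.3]
tcp_rot: [3.141, 0.025, -0.0]
contact_force: [0.1, 0.4, 0.5]
gripper_width: 27.7
grip_force: 13.1
```

Call:
apply_moves([
  [0.678,0,0,-0.5,0],
  [0.678,0,0,-1.5,0],
  [0.678,0,0,-2.5,0],
  [0.678,0,0,-3.5,0],
  [0.678,0,0,-4.5,0],
  [0.678,0,0,-5.5,0],
  [0.678,0,0,-7,0],
  [0.678,0,0,-8.5,0],
  [0.678,0,0,-10,0],
  [0.678,0,0,-10.3,0],
])

```text
t: 53.05
tool_pos: [444.5, -263.3, 244.4]
tcp_rot: [3.14, 0.025, 0.003]
contact_force: [-0.2, -0.4, -1.6]
gripper_width: 27.7
grip_force: 13.1
```

```bash
python3 - <<'E'
from h import *
s=manip.sense(); print(s['tool_pos'],s['grip_force'],s['gripper_width'])
print(plan([617,-84.2,242.5],.087))
E
```

```text
[ 444.45448521 -263.27865958  244.37445357] 13.10928001999855 27.680065102999126
(array([ 17.54, -17.63,   0.19]), np.float64(-0.071), 'q6', np.float64(0.87))
```

Call:
apply_moves([
  [0.678,1.5,-1.5,0,0],
  [0.678,4,-4,0,-0.02],
  [0.678,6.5,-6.5,0,-0.04],
  [0.678,9,-9,0,-0.06],
  [0.678,11.5,-11.5,0,-0.071],
  [0.678,14,-14,0.1,-0.071],
  [0.678,16.5,-16.5,0.1,-0.071],
  [0.678,17.5,-17.6,0.1,-0.071],
  [0.678,17.5,-17.6,0.1,-0.071],
  [0.678,17.5,-17.6,0.1,-0.071],
])

```text
t: 54.05
tool_pos: [615.8, -84.6, 240.9]
tcp_rot: [3.138, 0.137, -0.001]
contact_force: [0.3, -0.1, 0.4]
gripper_width: 27.5
grip_force: 13.1
```

```bash
python3 look.py w17
```

```text
[615.84845958 -84.56688636 240.90427843] 0.08710350787428872 13.143046349287033 27.474922820440764
held top tool frame 2234 [  3.1   0.  -20.3] [ -4.5 -12.5 -21.7] [ 5.8 12.5 -9.6]
(35, 8, array([38.7, -1. , -4.7]))
(43, 291, array([43.2, -1.2, -5.3]))
(51, 318, array([51. , -0.8, -3.7]))
(59, 319, array([59. , -1.2, -2.1]))
(67, 328, array([67. , -0.8, -0.2]))
(75, 325, array([75. , -0.8,  1.4]))
(83, 43, array([79.6, -1.6,  2.2]))
```

Call:
apply_moves([
  [0.678,1,-0.09,-0.05,0],
  [0.678,2,-0.09,-0.05,0],
  [0.678,3,-0.09,-0.05,0],
  [0.678,3.5,-0.09,-0.05,0],
  [0.678,4,-0.09,0,0],
  [0.678,4.5,-0.09,0.1,0],
  [0.678,5,-0.09,0.2,0],
  [0.678,5.5,-0.09,0.3,0],
  [0.678,6,-0.09,0.4,0],
  [0.678,6,-0.09,0.4,0],
])

```text
t: 55.1
tool_pos: [676.4, -78.1, 236.9]
tcp_rot: [-3.139, -0.136, 0.001]
contact_force: [0.3, -0.5, -1.4]
gripper_width: 27.8
grip_force: 13.1
```

Call:
apply_moves([
  [0.678,0,0,0.1,0],
  [0.678,0,0,0.2,0],
  [0.678,0,0,0.3,0],
  [0.678,0,0,0.4,0],
  [0.678,0,0,0.4,0],
  [0.678,0,0,0.4,0],
  [0.678,0,0,0.4,0],
  [0.678,0,0,0.4,0],
  [0.678,0,0,0.4,0],
  [0.678,0,0,0.4,0],
])

```text
t: 56.1
tool_pos: [676.0, -78.2, 233.3]
tcp_rot: [3.139, 0.136, -0.0]
contact_force: [0.2, 0.2, -0.7]
gripper_width: 27.9
grip_force: 13.2
```

Call:
apply_moves([
  [0.678,0,0,0.1,0],
  [0.678,0,0,0.1,0],
  [0.665,0,0,0.1,0],
  [0.65,0,0,0.1,0],
  [0.6,0,0,0.1,0],
  [0.5,0,0,0.1,0],
  [0.4,0,0,0.1,0],
  [0.3,0,0,0.1,0],
  [0.3,0,0,-1,0],
  [0.3,0,0,-3,0],
])

```text
t: 57.1
tool_pos: [675.6, -78.1, 263.0]
tcp_rot: [-3.138, -0.136, 0.003]
contact_force: [0.2, -0.3, 0.1]
gripper_width: 59.8
grip_force: 0.0
```

Call:
apply_moves([
  [0.3,0,0,-3,0],
  [0.3,0,0,-6,0],
  [0.3,-2,0,-6,0],
  [0.3,-5,0,-6,0],
  [0.3,-8,0,-6,0],
  [0.3,-8,0,-6,0],
  [0.3,-8,0,-6,0],
  [0.3,-8,0,-6,0],
  [0.3,-8,0,-6,0],
  [0.3,-8,0,-6,0],
])

```text
t: 58.1
tool_pos: [596.7, -85.0, 322.9]
tcp_rot: [-3.138, -0.137, 0.001]
contact_force: [0.6, -0.0, -0.5]
gripper_width: 59.8
grip_force: 0.0
```

```bash
python3 - <<'E'
from h import *
s=manip.sense(); print(s['tool_pos'],yaw(rot(s['tcp_rot'])))
P,im,d=cap('wrist','w18.png'); X=cloud(P,d)
for y in (-78,-168):
    m=(d>0)&(abs(X[...,1]-y)<25)&(X[...,0]<698)&(X[...,0]>640)&(X[...,2]>247)&(X[...,2]<265); q=X[m]; print(len(q),q.mean(0),q.min(0),q.max(0))
print(plan([355.8,-264,330],.0166))
E
```

```text
[596.73925509 -85.01880972 322.91943035] 0.08704867734630398
829 [676.20859151 -78.72038088 253.21076339] [654.59410785 -93.00413567 247.06791024] [682.82554132 -64.79835749 255.73842232]
922 [ 684.26594181 -167.22775288  252.86420192] [ 662.43920721 -183.0143974   247.00290477] [ 691.30420541 -153.30512723  255.32752132]
(array([-25.55,  15.74,  -0.69]), np.float64(0.07), 'q6', np.float64(1.21))
```

Call:
apply_moves([
  [0.3,-3,1.8,0,0],
  [0.3,-6,3.7,0,0.03],
  [0.3,-9,5.6,0,0.07],
  [0.3,-12,7.4,0,0.07],
  [0.3,-15,9.2,0,0.07],
  [0.3,-18,11,0,0.07],
  [0.3,-21,13,0,0.07],
  [0.3,-24,15,0,0.07],
  [0.3,-25.5,15.7,0,0.07],
  [0.3,-25.5,15.7,3,0.07],
])

```text
t: 59.15
tool_pos: [355.2, -265.6, 296.0]
tcp_rot: [3.137, 0.023, 0.005]
contact_force: [-0.5, -0.9, -0.4]
gripper_width: 59.4
grip_force: 0.0
```

Call:
apply_moves([
  [0.3,0,0,3,0],
  [0.3,0,0,6,0],
  [0.3,0,0,9,0],
  [0.3,0,0,11,0],
  [0.3,0,0,13,0],
  [0.3,0,0,14.5,0],
  [0.3,0,0,15.3,0],
  [0.4,0,0,15.3,0],
  [0.5,0,0,15.3,0],
  [0.6,0,0,15.3,0],
])

```text
t: 60.15
tool_pos: [356.1, -263.9, 141.2]
tcp_rot: [3.141, 0.026, 0.001]
contact_force: [-0.5, -0.5, -0.2]
gripper_width: 34.0
grip_force: 0.0
```

```bash
python3 look.py w19
```

```text
[ 356.1223273  -263.90848058  141.16365129] 0.016806555494205802 0.0 34.04884674531069
held top tool frame 2114 [  0.8   0.1 -18.5] [ -6.6 -12.5 -19.9] [ 3.8 12.5 -9. ]
(19, 1697, array([ 18.4,  -7.7, -86.9]))
```

Call:
apply_moves([
  [0.62,0,0,0.1,0],
  [0.64,0,0,0.15,0],
  [0.65,0,0,0.15,0],
  [0.66,0,0,0.15,0],
  [0.667,0,0,0.15,0],
  [0.672,0,0,0.15,0],
  [0.675,0,0,0.15,0],
  [0.678,0,0,0.15,0],
  [0.678,0,0,0.15,0],
  [0.678,0,0,0.15,0],
])

```text
t: 61.2
tool_pos: [355.8, -263.6, 138.9]
tcp_rot: [3.141, 0.026, 0.0]
contact_force: [0.9, -0.6, 0.9]
gripper_width: 27.8
grip_force: 13.2
```

Call:
apply_moves([
  [0.678,0,0,-0.5,0],
  [0.678,0,0,-1.5,0],
  [0.678,0,0,-2.5,0],
  [0.678,0,0,-3.5,0],
  [0.678,0,0,-4.5,0],
  [0.678,0,0,-5.5,0],
  [0.678,0,0,-7,0],
  [0.678,0,0,-8.5,0],
  [0.678,0,0,-10,0],
  [0.678,0,0,-10.3,0],
])

```text
t: 62.2
tool_pos: [356.2, -264.0, 243.7]
tcp_rot: [3.14, 0.026, 0.002]
contact_force: [0.5, -0.4, -0.9]
gripper_width: 27.8
grip_force: 13.2
```

```bash
python3 - <<'E'
from h import *
s=manip.sense(); print(s['tool_pos'],s['grip_force'],s['gripper_width'])
print(plan([610,5.6,241.5],.087))
E
```

```text
[ 356.16528019 -263.95113018  243.74898531] 13.15659373998642 27.840514655093305
(array([ 25.83, -26.52,   0.22]), np.float64(-0.07), 'q6', np.float64(0.74))
```

Call:
apply_moves([
  [0.678,1.5,-1.5,0,0],
  [0.678,4,-4,0,-0.02],
  [0.678,7,-7,0,-0.04],
  [0.678,10,-10,0,-0.06],
  [0.678,13,-13.2,0,-0.07],
  [0.678,16,-16.3,0,-0.07],
  [0.678,19,-19.4,0,-0.07],
  [0.678,22,-22.5,0.1,-0.07],
  [0.678,25,-25.6,0.1,-0.07],
  [0.678,25.8,-26.5,0.1,-0.07],
])

```text
t: 63.2
tool_pos: [611.0, 8.7, 239.5]
tcp_rot: [-3.138, -0.14, 0.002]
contact_force: [-0.1, -0.1, -0.9]
gripper_width: 27.9
grip_force: 13.2
```

Call:
apply_moves([
  [0.678,0,0,0,0],
  [0.678,0,0,0,0],
  [0.678,0,0,0,0],
  [0.678,0,0,0,0],
  [0.678,0,0,0,0],
  [0.678,0,0,0,0],
  [0.678,0,0,0,0],
  [0.678,0,0,0,0],
  [0.678,0,0,0,0],
  [0.678,0,0,0,0],
])

```text
t: 64.2
tool_pos: [609.3, 5.7, 240.8]
tcp_rot: [3.139, 0.136, -0.0]
contact_force: [0.3, -0.3, -1.3]
gripper_width: 28.0
grip_force: 13.2
```

```bash
python3 look.py w20
```

```text
[609.33383667   5.72331976 240.78548887] 0.08685033843105563 13.198953419923782 28.00430018695121
held top tool frame 2245 [  1.5   0.  -20.7] [ -6.1 -12.5 -22.1] [ 4.1 12.5 -9.4]
(35, 45, array([38.3, -0.4, -5.1]))
(43, 306, array([43. , -0.6, -5.2]))
(51, 321, array([51. , -0.4, -3.5]))
(59, 316, array([59.1, -0.6, -1.8]))
(67, 325, array([67. , -0.4, -0.1]))
(75, 323, array([74.9, -0.4,  1.6]))
(83, 40, array([79.5, -0.8,  2.7]))
```

Call:
apply_moves([
  [0.678,1,-0.05,0,0],
  [0.678,2,-0.05,0,0],
  [0.678,3,-0.05,0,0],
  [0.678,3.5,-0.05,0,0],
  [0.678,4,-0.05,0.05,0],
  [0.678,4.5,-0.05,0.15,0],
  [0.678,5,-0.05,0.25,0],
  [0.678,5.5,-0.05,0.35,0],
  [0.678,6,-0.05,0.45,0],
  [0.678,6,-0.05,0.45,0],
])

```text
t: 65.25
tool_pos: [669.5, 11.4, 235.9]
tcp_rot: [3.139, 0.136, -0.001]
contact_force: [-0.6, -0.2, -0.1]
gripper_width: 27.6
grip_force: 13.2
```

Call:
apply_moves([
  [0.678,0,0,0.1,0],
  [0.678,0,0,0.2,0],
  [0.678,0,0,0.3,0],
  [0.678,0,0,0.4,0],
  [0.678,0,0,0.45,0],
  [0.678,0,0,0.45,0],
  [0.678,0,0,0.45,0],
  [0.678,0,0,0.45,0],
  [0.678,0,0,0.45,0],
  [0.678,0,0,0.45,0],
])

```text
t: 66.25
tool_pos: [669.0, 11.4, 232.5]
tcp_rot: [3.138, 0.136, 0.001]
contact_force: [-2.5, -0.2, 5.5]
gripper_width: 27.8
grip_force: 13.9
```

Call:
apply_moves([
  [0.67,0,0,0,0],
  [0.66,0,0,0,0],
  [0.65,0,0,0,0],
  [0.6,0,0,0,0],
  [0.5,0,0,0,0],
  [0.4,0,0,0,0],
  [0.3,0,0,0,0],
  [0.3,0,0,0,0],
  [0.3,0,0,-1,0],
  [0.3,0,0,-3,0],
])

```text
t: 67.25
tool_pos: [668.7, 11.4, 261.4]
tcp_rot: [-3.138, -0.136, 0.004]
contact_force: [-0.5, -0.6, 0.4]
gripper_width: 59.7
grip_force: 0.0
```

Call:
apply_moves([
  [0.3,0,0,-3,0],
  [0.3,0,0,-6,0],
  [0.3,-2,0,-6,0],
  [0.3,-5,0,-6,0],
  [0.3,-8,0,-6,0],
  [0.3,-11,0,-6,0],
  [0.3,-14,0,-6,0],
  [0.3,-14,0,-6,0],
  [0.3,-14,0,-6,0],
  [0.3,-14,0,-6,0],
])

```text
t: 68.25
tool_pos: [530.2, -0.7, 322.1]
tcp_rot: [3.139, 0.136, 0.001]
contact_force: [0.3, -0.3, -0.5]
gripper_width: 59.7
grip_force: 0.0
```

```bash
python3 - <<'E'
from h import *
P,im,d=cap('wrist','w21.png'); P2,sc,d2=cap('scene')
cv2.imwrite('pics/final.png',np.hstack([cv2.resize(sc[70:310,170:490],(800,600))])[:,:,::-1])
X=cloud(P,d)
for y in (11,-78,-168):
    m=(d>0)&(abs(X[...,1]-y)<22)&(X[...,0]<695)&(X[...,0]>640)&(X[...,2]>247)&(X[...,2]<265); q=X[m]; print(len(q),q.mean(0) if len(q) else '')
E
```

```text
37 [652.9682581    9.35739537 247.44768932]
23 [657.70672324 -79.57075526 247.51487712]
29 [ 666.03588289 -168.16621535  247.57246029]
```

View pics/final.png

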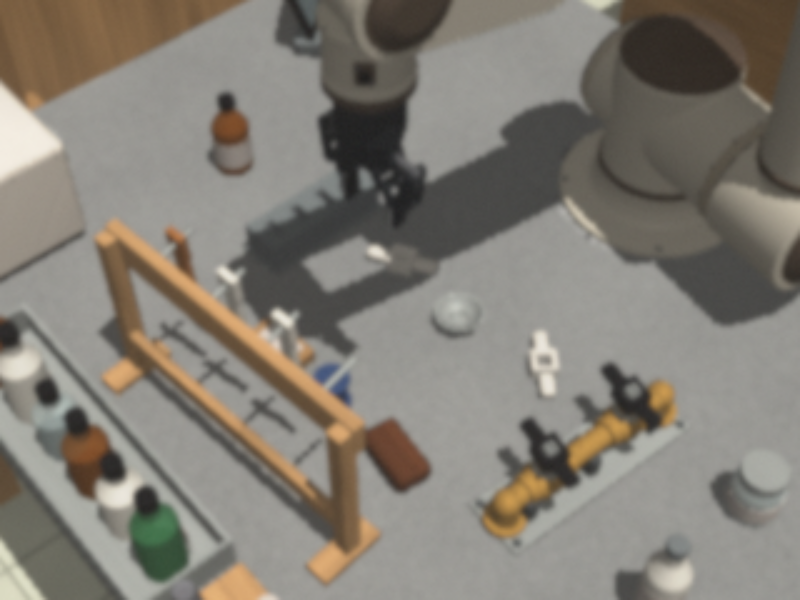

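The final picture shows three items hanging at about (180,250), (230,290) and (285,335), the drainer empty, and both handles across the pipe at (548,450) and (630,392). Handing in.

```bash
python3 -c "
from workcell import manip
print(manip.sign_off())"
```

```text
the job is handed in; nothing more can be done
None
```

Handed in at about 68 s: both black handles are seated and their valves turned until they met the stop, and the brush and two bones hang on pegs 4, 3 and 2; I miscounted and viewed 15 pictures, one over the limit of 14.

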